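Load the plate dryer, set its timer and switch it on with the key

ROBOT

A 6-joint arm with a two-finger parallel gripper is mounted at the origin on the work surface. World frame = base frame: x ahead of the robot, y to its left, z up, the work surface at z = 0. Lengths are in m, angles in rad, forces in N, time in s.
With the tool pointing down it reaches from about 0.375 to 0.975 m from the base axis. Payload 3.8 kg.
Tool frame: the origin (TCP) lies between the finger pads; the fingertips stand 8 mm ahead of it and the grasp point (between the pads) lies 11 mm behind it (tcp_to_tips is the distance from the TCP to the fingertips, in m); z points along the fingers, y is the line along which they close (so a half turn about z gives the same grasp; the last joint's range is limited). The gripper opens to 85 mm and grips with 20 to 120 N. Pads are 22 mm wide; open, the fingers measure 114 mm over their backs; the gripper's body (76 mm by 85 mm) begins 54 mm behind the grasp point. The pads swing forward as they close: fully open they stand 13 mm farther back than shut.
Start: joints at [1.122, 0.264, 1.604, -0, 1.274, -0.037], TCP at [0.27, 0.619, 0.239] pointing down, gripper open.
Joint ranges: [-2.63, 2.63], [-0.94, 2.18], [0.31, 2.57], [-1.31, 4.45], [0, 2.66], [-2.55, 2.55]. Speed limits (rad/s): [2.57, 2.57, 3.14, 3.14, 3.14, 3.14].

INTERFACE

Orientations are given as a rotation vector (axis times angle).
In Python, from workcell import * gives the robot as it stands.
- The arm moves only by the tool move_arm, never from a script. Its argument "series" is one flat list of numbers, 7 for each row, row after row: the finger opening in cm, from 0 to 8.54, then the shift along the tool's x, y, z in cm, then the turn, a rotation vector about the tool's x, y, z in degrees. A call has 1 to 5 rows; each row shifts and turns the commanded pose from where the row before left it, along the tool's axes as they then stand; what a row does not reach is not made up. A row lasts 1/8 s, in which the tool goes at most 62.5 mm and 10.7 degrees, less where a joint would pass 70% of its speed; a pose out of reach is approached as far as the arm can. A call is refused whole if a number of a shift passes 6.25 or a number of a turn 10.7, either way. A call with a gripper value outside its range is refused whole. The fingers move at their own pace and stop on an object; "grip_force" is the grip in N (left out, the last holds). Time passes only in rows, so rows that do not move let the fingers close. It gives the time, the measured TCP pose, the force, the opening and the grip force at its end, in the units of the state.
- read_state(): the state, without advancing time (a new reading comes with each control period).
- read_camera(name): name is "scene" or "side" or "wrist"; returns the picture (420x560x3 uint8, red, green, blue); there is no depth.
- calibration(name): a dict with "camera_matrix" (3x3 intrinsics, pixels), "rvec" (rotation vector, rad) and "tvec" (3), from world to camera coordinates, as OpenCV has them. Camera axes: x right, y down, z forward; pixel columns grow to the right and rows downward; lengths in m; the calibration is good to about 2 mm. The wrist camera is an equidistant fisheye: a pixel r from the principal point sees the ray r / f radians off the axis. A picture is of the moment at which its call begins: read the wrist's pose just before it. calibration takes no time and is no camera call; for the wrist camera it gives the pose at the moment of the call.
- finish_job(): hands the job in; it is judged then, once.
The state is a dict: "time": time; "q": joint angles; "joint_vel": joint speeds; "joint_torque": joint torques, N m; "tool_pos": TCP position; "tcp_rot": TCP orientation; "wrist_force": force on the tool from outside, world axes, zero at the start; "torque": the same for the moment, N m; "width": opening from 0.0 (shut) to 1.0 (fully open); "grip_force": force on a finger pad.
Only numpy, scipy, OpenCV 4.12 (cv2) and the standard library are available. Lean on these libraries where they do the work, as an engineer would, in place of code of your own. Each camera call takes 0.05 s, during which the arm holds its last target. There are 200 camera calls.

TASK

Move every little board from the green wash-up caddy into the grey slots of the white plate dryer, standing on edge, one to a slot, and turn the blue timer dial until its white pointer lines up with the red mark. Only then take the orange key from its wooden stand, push it fully home in the dryer's key switch and turn it a quarter turn clockwise to its stop. Draw the key out again, leaving the switch on, and leave it lying inside the upright aluminium measuring cup, with the boards and timer still as you set them and the other things on the shelf left where they are.

Things in the scene. Friction and masses are not known exactly. Their poses are not given: they have to be found in the camera images.
- dryer: White plastic plate dryer, fixed, 150 (x) x 386 (y); origin on the work surface. Rack floor at z 30; four grey slots along x, centres x 0, y = -160, -115, -70, -25; each 12 wide (45 degree lead-ins, 20 at the mouth), 40 deep, 100 long, ends open; dividers' top z 70. Control panel on the +y part, top z 50: timer dial at x -28, y 78, key switch at x 30, y 150.
- caddy: Green wash-up caddy, fixed, 130 (x) x 190 (y), origin at the centre of its underside. Floor at z 12; four slots along its x with centres at y = -67.5, -22.5, 22.5, 67.5, each 13 wide (21 at the mouth), 35 deep (dividers' top at z 47). The boards start standing in these, some slots may be empty.
- board_red: Red plastic board 110 (x) x 8 thick (y) x 100 high (z), about 85 g, origin at its centre; standing on edge with y horizontal, top edge 50 above the origin. In a caddy slot its centre is 62 above the work surface, in a dryer slot 80 above. None if absent: 2 to 4 of the four boards are present.
- board_yellow: Yellow plastic board 110 (x) x 8 thick (y) x 100 high (z), about 85 g, origin at its centre; standing on edge with y horizontal, top edge 50 above the origin. In a caddy slot its centre is 62 above the work surface, in a dryer slot 80 above. None if absent: 2 to 4 of the four boards are present.
- board_blue: Blue plastic board 110 (x) x 8 thick (y) x 100 high (z), about 85 g, origin at its centre; standing on edge with y horizontal, top edge 50 above the origin. In a caddy slot its centre is 62 above the work surface, in a dryer slot 80 above. None if absent: 2 to 4 of the four boards are present.
- board_white: White plastic board 110 (x) x 8 thick (y) x 100 high (z), about 85 g, origin at its centre; standing on edge with y horizontal, top edge 50 above the origin. In a caddy slot its centre is 62 above the work surface, in a dryer slot 80 above. None if absent: 2 to 4 of the four boards are present.
- dial_top (a point): Timer dial: a black disc (radius 22, 12 high) with a blue grip bar on it, 44 long (this frame's x) x 10 thick (y) x 18 high. The point is on the turning axis at the top of the bar, 82 above the work surface; x points along the bar to the pointer end.
- dial_tip (a point): White pointer at the +x end of the dial, 27 from the dial's axis, 20 below the top of the bar; its x axis points outward along the pointer. A white line on the top of the bar runs to the same end.
- mark_tab (a point): Red mark (tab 10 x 6) on the black scale round the dial, 38 from the dial's axis; its x axis points outward from the axis. It is set fast and does not move in a run; its angle differs from start to start, 0.6 to 2.4 rad clockwise of the pointer's start.
- dial (a joint): Angle of the timer dial, rad, grows clockwise seen from above, range 0 to 4.7; stays where it is left (friction 0.03 N m).
- switch_mouth (a point): Key switch: brass and steel cylinder, radius 24.5, 36 high on the panel, that turns about its vertical axis. The point is at the centre of the key slot's mouth on its flat top, 87.5 above the work surface. The slot is 15.5 long (this frame's x) x 8.5 wide (y), 32 deep, with a 2 mm chamfer. The frame turns with the cylinder.
- switch (a joint): Angle of the key switch, rad: off near 0, grows clockwise seen from above, on at its stop, 1.57. Friction 0.06 N m, no spring: it stays where it is left. The key has about 0.15 rad of play in the slot, so turn the key some 0.2 rad farther than the cylinder should go.
- key: Key of 35 g, upright at the start. Origin at the middle of its shoulder's underside, z up towards the bow. Below: steel blade 14 (x) x 7 (y), 28 long. Above: round shoulder of radius 12, 4 thick, then an orange bow to grip, 28 (x) x 12 (y) x 26 high, its top 30 above the origin. Works either way round (half turn). Fully home, the shoulder rests on the cylinder's top, origin at switch_mouth.
- key_stand: Wooden block 64 x 64 x 36 high, fixed, origin at the centre of its underside; the key stands in a slot in the centre of its top (16 x 9, the key's x along the block's x), shoulder resting on top, 36 above the work surface. It lifts straight out.
- cup: Aluminium measuring cup, round, open, no handle, rim radius 41, 62 high, wall 3, loose, 120 g; origin at the centre of its underside. It stands upright at the start.
- mug: White ceramic mug, radius 42, 92 high, bystander; origin under its centre.
- tub: Closed clear tub with blue lid, 108 x 148 x 65 high, bystander; origin under its centre.
- brush: Purple dish brush lying down, about 180 long (its x) x 26 x 28 high, bystander; origin on the surface near its middle.
- soap: Green soap bottle, radius 30, 170 high, bystander; origin under its centre.
- jar: Glass jar, radius 34, 90 high, bystander; origin under its centre.
- spoon: Wooden spoon lying down along its x, bystander.
There are look-alikes about, which are no part of the job. Of the things like the board_white, leave any that is purple or turquoise; of the rest the smaller one is meant.

How it is judged:
On the way, in this order (a step that is already met when the one before it is completed fails the run):
1. every board present stands in a slot of the dryer and the timer pointer is on the red mark, the switch still off (x of board_red in the frame of dryer between -0.025 and 0.025 m and y of board_red in the frame of dryer between -0.175 and -0.01 m and z of board_red in the frame of dryer between 0.07 and 0.092 m and angle between the y axis of each of board_red, board_yellow, board_blue, board_white and the y axis of dryer, either way round below 0.2 rad and x of board_yellow in the frame of dryer between -0.025 and 0.025 m and y of board_yellow in the frame of dryer between -0.175 and -0.01 m and z of board_yellow in the frame of dryer between 0.07 and 0.092 m and x of board_blue in the frame of dryer between -0.025 and 0.025 m and y of board_blue in the frame of dryer between -0.175 and -0.01 m and z of board_blue in the frame of dryer between 0.07 and 0.092 m and x of board_white in the frame of dryer between -0.025 and 0.025 m and y of board_white in the frame of dryer between -0.175 and -0.01 m and z of board_white in the frame of dryer between 0.07 and 0.092 m and angle between the x axis of dial_tip and the x axis of mark_tab, either way round below 0.15 rad and horizontal distance between dial_tip and mark_tab below 0.022 m and value of joint switch below 0.9 rad), for 0.2 s.
2. the key is fully home in the switch and turned clockwise to the stop (z of key in the frame of switch_mouth below 0.004 m and horizontal distance between key and switch_mouth below 0.004 m and value of joint switch above 1.4 rad), for 0.2 s.
At the end, for the whole second after the job is handed in: Every board present stands on edge in a dryer slot (on the rack floor, within 25 mm of the slot middle, within 0.2 rad), the pointer is within 0.15 rad of the red mark, the switch is past 1.4 rad, the key is inside the upright cup; boards and cup at rest (the key may still rock) (x of board_red in the frame of dryer between -0.025 and 0.025 m and y of board_red in the frame of dryer between -0.175 and -0.01 m and z of board_red in the frame of dryer between 0.07 and 0.092 m and angle between the y axis of each of board_red, board_yellow, board_blue, board_white and the y axis of dryer, either way round below 0.2 rad and x of board_yellow in the frame of dryer between -0.025 and 0.025 m and y of board_yellow in the frame of dryer between -0.175 and -0.01 m and z of board_yellow in the frame of dryer between 0.07 and 0.092 m and x of board_blue in the frame of dryer between -0.025 and 0.025 m and y of board_blue in the frame of dryer between -0.175 and -0.01 m and z of board_blue in the frame of dryer between 0.07 and 0.092 m and x of board_white in the frame of dryer between -0.025 and 0.025 m and y of board_white in the frame of dryer between -0.175 and -0.01 m and z of board_white in the frame of dryer between 0.07 and 0.092 m and angle between the x axis of dial_tip and the x axis of mark_tab, either way round below 0.15 rad and horizontal distance between dial_tip and mark_tab below 0.022 m and linear speed of each of board_red, board_yellow, board_blue, board_white, cup below 0.02 m/s and value of joint switch above 1.4 rad and horizontal distance between key and cup below 0.036 m and z of key in the frame of cup between 0 and 0.065 m and angle between cup's own z axis and vertical below 0.15 rad and linear speed of key below 0.1 m/s); the robot touches nothing.
It fails at once if a bystander (mug, tub, brush, soap, jar or spoon) is moved more than 30 mm (distance of any of mug, tub, brush, soap, jar, spoon from where it was at the start of the episode above 0.03 m).
Of board_red, board_yellow, board_blue, board_white only 2 to 4 are there at a start; the rules pass over those that are not, and their reading is None.
At some moment in a run one of cup may be knocked a few centimetres aside while the robot is not near it.
It also fails if it takes over 210 s, if anything falls off the work surface, if the arm or the gripper's body presses on something with over 40 N, if the wrist force passes 120 N, or if a joint passes its speed limit or range.

## Working session

There is one attempt and no reset: what is moved stays moved. The work goes in short steps, Python scripts to look and compute and a tool call to move; the robot and the scene stay as the last step left them, time stands still between calls to the robot, and variables do not carry over. Pictures are saved under pics/ and viewed, at most 14 in all, crops included, and the job is handed in when it is done.

Besides the shell and the picture viewer there is one more tool, called after "Request:" as name(argument=value, ...) on one line, values as JSON. move_arm: Moves the arm, as the interface text tells. Its arguments: {"type":"object","properties":{"series":{"type":"array"},"grip_force":{"type":"number"}},"required":["series"]}

```bash
mkdir -p pics; cat > h.py <<'E'
from workcell import *
import numpy as np, cv2
from scipy.spatial.transform import Rotation as R
def cam(n):
    c=calibration(n);return np.array(c["camera_matrix"],float),np.array(c["rvec"],float).ravel(),np.array(c["tvec"],float).ravel()
def snap(n,f):
    im=read_camera(n);cv2.imwrite('pics/'+f,im[:,:,::-1]);return im
def ray(n,uv,c=None):
    K,r,t=c or cam(n);Rm=R.from_rotvec(r).as_matrix()
    a=(uv[0]-K[0,2])/K[0,0];b=(uv[1]-K[1,2])/K[1,1]
    if n=='wrist':
        th=np.hypot(a,b);s=np.sinc(th/np.pi)
        d=np.array([a*s,b*s,np.cos(th)])
    else: d=np.array([a,b,1.])
    return -Rm.T@t, Rm.T@d
def onz(n,uv,z,c=None):
    o,d=ray(n,uv,c);return (o+d*(z-o[2])/d[2])[:3]
def proj(n,P,c=None):
    K,r,t=c or cam(n);p=R.from_rotvec(r).apply(np.atleast_2d(P))+t
    if n=='wrist':
        rr=np.hypot(p[:,0],p[:,1]);th=np.arctan2(rr,p[:,2]);k=th/np.maximum(rr,1e-9)
        return np.c_[K[0,0]*k*p[:,0]+K[0,2],K[1,1]*k*p[:,1]+K[1,2]]
    return np.c_[K[0,0]*p[:,0]/p[:,2]+K[0,2],K[1,1]*p[:,1]/p[:,2]+K[1,2]]
E
python3 - <<'E'
from h import *
for n in ['scene','side','wrist']:
    snap(n,n+'0.png');K,r,t=cam(n);print(n,K[0,0],K[0,2],K[1,2],(-R.from_rotvec(r).as_matrix().T@t).round(3))
s=read_state();print(s['tool_pos'],R.from_rotvec(s['tcp_rot']).as_matrix().round(3),s['time'])
a=cv2.imread('pics/scene0.png');b=cv2.imread('pics/side0.png')
cv2.imwrite('pics/s1.png',cv2.resize(a,(800,600),interpolation=cv2.INTER_CUBIC));cv2.imwrite('pics/s2.png',cv2.resize(b,(800,600),interpolation=cv2.INTER_CUBIC))
E
```

```text
scene 445.66332044468385 279.7400442636766 211.86602128761766 [1.136 0.647 1.061]
side 477.86760988920355 283.9862689332302 206.632392401985 [-0.2   -0.715  1.186]
wrist 325.19226210127806 283.0211279912208 210.20686928210958 [0.203 0.647 0.372]
[0.26992815 0.6180651  0.23824544] [[-0.916  0.4   -0.001]
 [ 0.4    0.916 -0.002]
 [ 0.    -0.002 -1.   ]] 0.15
```

View pics/s1.png

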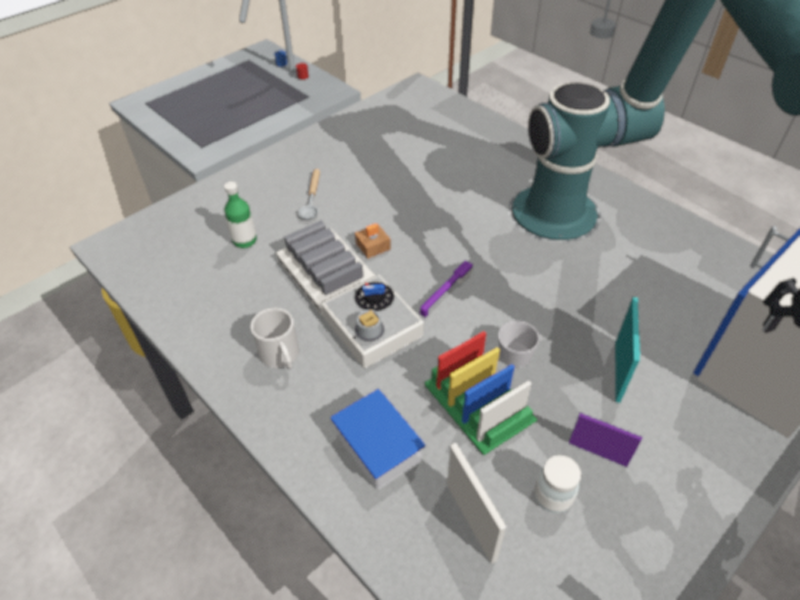

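View pics/s2.png

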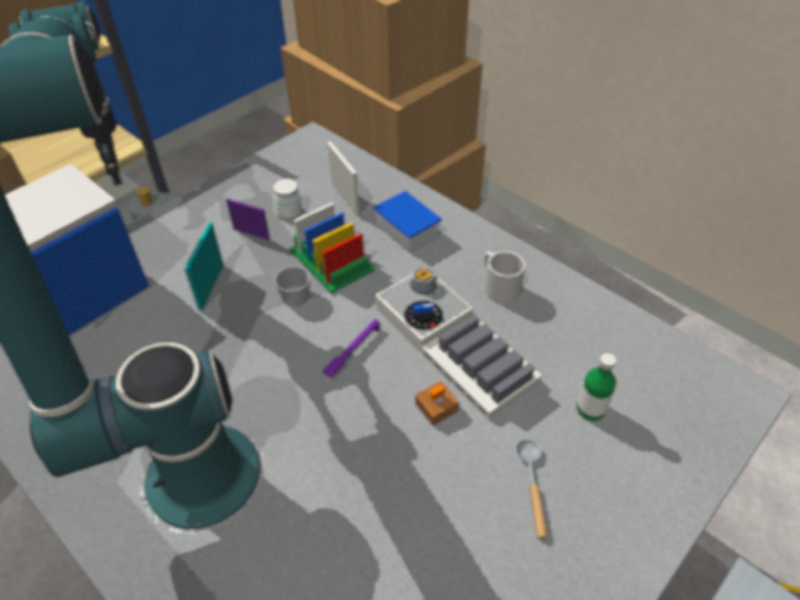

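The scene view shows four boards in the caddy: red (460,360), yellow (473,375), blue (488,392) and white (503,410). The cup is at (517,342), the key stand at (373,240), the dial at (374,293) and the switch at (369,324).

Look-alikes of board_white are the big white board (475,500), purple (605,440) and turquoise (628,350). I choose the small white one in the caddy. The side view shows the same things.

```bash
python3 - <<'E'
from h import *
k=1/1.42857
def p(n,L):
    for nm,u,v,z in L: print(n,nm,onz(n,(u*k,v*k),z)[:2].round(3))
p('scene',[('red topL',438,356,.112),('red topR',485,337,.112),('white topL',482,410,.112),('white topR',528,386,.112),('cup rim',518,337,.062),('stand top',373,236,.036),('dial',374,289,.082),('switch',369,319,.0875),('panel corner near',372,352,.05),('panel corner R',422,321,.05),('rack far L',277,252,.03),('big white base',497,553,0),('teal base',618,397,0),('brush',446,290,.02),('tub',378,430,.065),('mug',272,320,.09),('jar',562,468,.09)])
p('side',[('red topL',323,252,.112),('red topR',362,236,.112),('white topL',295,223,.112),('white topR',333,206,.112),('cup rim',293,276,.062),('stand top',437,398,.036),('dial',423,308,.082),('switch',424,273,.0875),('brush',352,348,.02)])
E
```

```text
scene red topL [0.603 0.171]
scene red topR [0.506 0.201]
scene white topL [0.631 0.305]
scene white topR [0.535 0.329]
scene cup rim [0.426 0.224]
scene stand top [ 0.416 -0.223]
scene dial [ 0.556 -0.06 ]
scene switch [ 0.622 -0.002]
scene panel corner near [0.655 0.041]
scene panel corner R [0.527 0.053]
scene rack far L [ 0.61  -0.344]
scene big white base [0.76  0.465]
scene teal base [0.358 0.43 ]
scene brush [0.407 0.009]
scene tub [0.77  0.187]
scene mug [ 0.764 -0.134]
scene jar [0.608 0.463]
side red topL [0.498 0.192]
side red topR [0.597 0.166]
side white topL [0.52  0.315]
side white topR [0.625 0.295]
side cup rim [0.429 0.226]
side stand top [ 0.416 -0.228]
side dial [ 0.546 -0.071]
side switch [ 0.623 -0.005]
side brush [ 0.397 -0.   ]
```

```bash
python3 - <<'E'
from h import *
a=cv2.imread('pics/scene0.png')[190:320,180:400]
b=cv2.imread('pics/side0.png')[130:260,180:400]
o=np.vstack([a,b]);cv2.imwrite('pics/c1.png',cv2.resize(o,(660,600) if 0 else (500,590),interpolation=cv2.INTER_CUBIC))
E
```

```text
(no output)
```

View pics/c1.png

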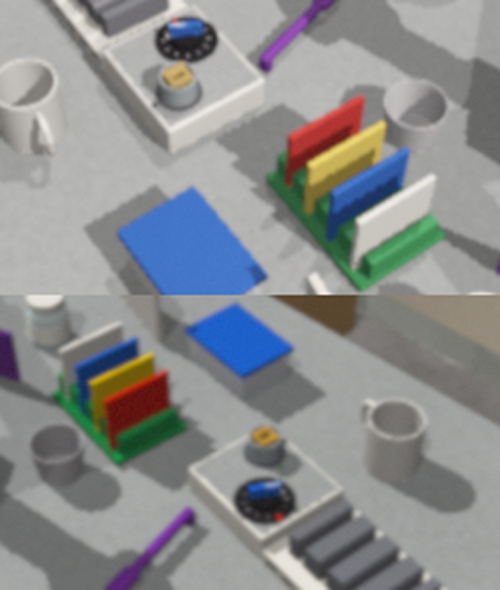

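The crop shows the small white board standing in the caddy, last in the row after red, yellow and blue, so the choice is confirmed. Next I move to a survey pose.

Request:
move_arm(series=[8.5,-4.23,-3.45,-1.5,0,0,0,8.5,-4.23,-3.45,-1.5,0,0,0,8.5,-4.23,-3.45,-1.5,0,0,0,8.5,-4.23,-3.45,-1.5,0,0,0,8.5,-4.23,-3.45,-1.5,0,0,0])

```text
time: 0.78
tool_pos: [0.3953, 0.3741, 0.3145]
tcp_rot: [-0.642, -3.075, 0.0]
wrist_force: [0.9, -0.2, 0.6]
width: 0.994
grip_force: 0.0
```

Request:
move_arm(series=[8.5,-4.23,-3.45,-0.8,0,0,0,8.5,-4.23,-3.45,-0.8,0,0,0,8.5,-4.23,-3.45,-0.8,0,0,0,8.5,-4.23,-3.45,-0.8,0,0,0,8.5,-4.23,-3.45,-0.8,0,0,0])

```text
time: 1.4
tool_pos: [0.5201, 0.1314, 0.3543]
tcp_rot: [-0.642, -3.075, -0.0]
wrist_force: [1.1, 0.5, -0.1]
width: 0.997
grip_force: 0.0
```

Request:
move_arm(series=[8.5,-4.23,-3.45,0,0,0,0,8.5,-4.23,-3.45,0,0,0,0,4,0,0,0,0,0,-10.5,4,0,0,0,0,0,0,4,0,0,0,0,0,0])

```text
time: 2.02
tool_pos: [0.5693, 0.0364, 0.3541]
tcp_rot: [-0.362, -3.12, -0.0]
wrist_force: [-0.1, 0.6, -0.1]
width: 0.469
grip_force: 0.0
```

```bash
python3 - <<'E'
from h import *
c=cam('wrist');im=snap('wrist','w1.png');np.savez('w1.npz',K=c[0],r=c[1],t=c[2])
s=read_state();print(s['tool_pos'],R.from_rotvec(s['tcp_rot']).as_matrix().round(3))
cv2.imwrite('pics/w1b.png',cv2.resize(cv2.imread('pics/w1.png'),(800,600),interpolation=cv2.INTER_CUBIC))
E
```

```text
[0.56931408 0.03663961 0.35420504] [[-0.974  0.228 -0.   ]
 [ 0.228  0.974  0.   ]
 [ 0.     0.    -1.   ]]
```

View pics/w1b.png

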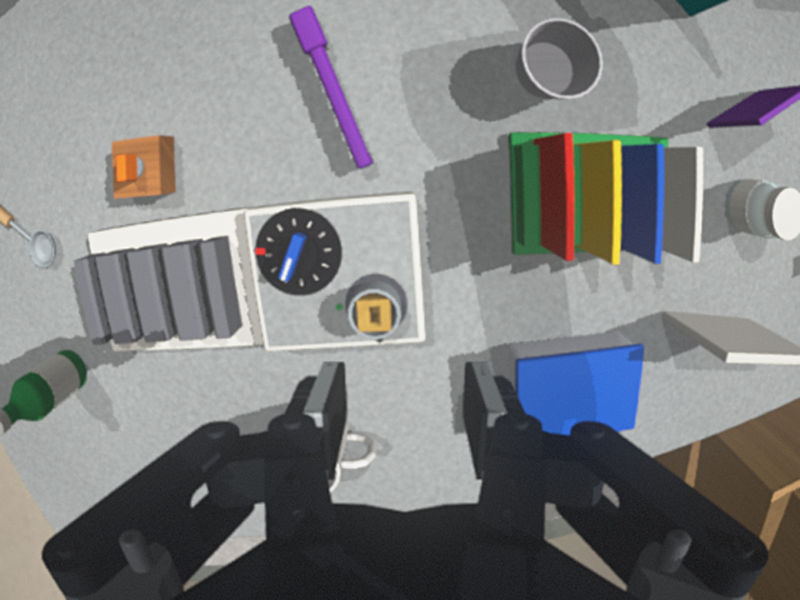

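The wrist view shows, at 800x600: red mark (261,251), dial bar from (299,237) to (287,278) with the white line towards (287,278), switch slot (375,315), panel corners (415,194) and (424,341), board top edges, cup rim (562,58) and key (126,167).

```bash
cat >> h.py <<'E'
from scipy.optimize import least_squares
def T2(p,L): 
    c,s=np.cos(p[2]),np.sin(p[2]);L=np.asarray(L,float);return np.c_[p[0]+c*L[:,0]-s*L[:,1],p[1]+s*L[:,0]+c*L[:,1],L[:,2]]
def fit(n,L,uv,p0,c=None):
    c=c or cam(n);f=lambda p:(proj(n,T2(p,L),c)-uv).ravel()
    r=least_squares(f,p0,loss='soft_l1');return r.x,np.hypot(*(f(r.x).reshape(-1,2).T)).round(1)
E
python3 - <<'E'
from h import *
z=np.load('w1.npz');c=(z['K'],z['r'],z['t']);k=.7
L=np.array([[-75,193,50],[75,193,50],[-28,78,82],[30,150,87.5],[75,-193,30],[-75,-193,30]])/1e3
uv=np.array([[415,194],[424,341],[292,258],[375,315],[114,349],[88,232]])*k
for sel in (slice(0,4),slice(0,6)):
  print(fit('wrist',L[sel],uv[sel],[.58,-.15,-.18],c))
w=lambda u,v,z:onz('wrist',(u*k,v*k),z,c)[:2].round(4)
for nm,a,b in [('red',(571,133),(573,260)),('yel',(618,141),(617,263)),('blu',(660,144),(660,262)),('whi',(701,148),(698,261))]:
  A,B=w(*a,.112),w(*b,.112);print(nm,A,B,(A+B)/2,np.degrees(np.arctan2(*(B-A)[::-1])))
print('caddy corners',w(511,133,.047),w(512,253,.047))
print('dial ends',w(299,237,.082),w(287,278,.082),'mark',w(261,251,.055),'cup',w(562,58,.062),'key',w(126,166,.066),'slot',w(375,315,.0875))
E
```

```text
(array([ 0.56732543, -0.14601371, -0.16148754]), array([0.7, 1.3, 0.3, 0.4]))
(array([ 0.56721765, -0.14561103, -0.1623865 ]), array([0.7, 1.3, 0.5, 0.7, 2.7, 1.8]))
red [0.4971 0.195 ] [0.6042 0.1773] [0.55065 0.18615] -9.384227145738286
yel [0.51   0.2374] [0.6158 0.2192] [0.5629 0.2283] -9.760643632177937
blu [0.5179 0.28  ] [0.6242 0.2644] [0.57105 0.2722 ] -8.348816259019948
whi [0.5266 0.3262] [0.6322 0.3089] [0.5794  0.31755] -9.303876762911306
caddy corners [0.4871 0.1593] [0.6019 0.137 ]
dial ends [ 0.5357 -0.0529] [ 0.5694 -0.0745] mark [ 0.5418 -0.1011] cup [0.4241 0.2219] key [ 0.4166 -0.2182] slot [ 0.6207 -0.0033]
```

```bash
cat >> h.py <<'E'
def go(x,y,z,yaw=None,pos=None):
    "tool-frame shift in cm (after turning) and rz deg"
    s=read_state();M=R.from_rotvec(s['tcp_rot']).as_matrix();p=np.array(s['tool_pos'] if pos is None else pos)
    y0=np.degrees(np.arctan2(M[1,0],M[0,0]));rz=0
    if yaw is not None: rz=-((yaw-y0+180)%360-180)
    M2=M@R.from_rotvec([0,0,np.radians(rz)]).as_matrix()
    return (M2.T@(np.array([x,y,z])-p)*100).round(2),round(rz,2)
DR=(.5672,-.1456,-.162)
E
python3 - <<'E'
from h import *
B=dict(red=(.5507,.1862),yel=(.5629,.2283),blu=(.5710,.2722),whi=(.5794,.3175))
S=T2(DR,[[0,y,0] for y in(-.16,-.115,-.07,-.025)])
print(go(*B['red'],.2,170.7))
p=None
for (n,b),s in zip(B.items(),S):
    A=np.array([*b,.25]);C=np.array([s[0],s[1],.25]);print(n,s[:2].round(4),'to slot',go(*C,170.7,A),)
    p=C
    nb=dict(red='yel',yel='blu',blu='whi').get(n)
    if nb: print(' back to',nb,go(*B[nb],.25,170.7,C))
E
```

```text
(array([ 4.25, 14.46, 15.42]), np.float64(-3.87))
red [ 0.5414 -0.3035] to slot (array([ -7.  , -48.48,  -0.  ]), np.float64(-3.87))
 back to yel (array([ 6.47, 52.83,  0.  ]), np.float64(-3.87))
yel [ 0.5487 -0.2591] to slot (array([ -6.47, -48.33,  -0.  ]), np.float64(-3.87))
 back to blu (array([ 6.38, 52.79,  0.  ]), np.float64(-3.87))
blu [ 0.5559 -0.2147] to slot (array([ -6.38, -48.29,  -0.  ]), np.float64(-3.87))
 back to whi (array([ 6.28, 52.9 ,  0.  ]), np.float64(-3.87))
whi [ 0.5632 -0.1703] to slot (array([ -6.28, -48.4 ,  -0.  ]), np.float64(-3.87))
```

Request:
move_arm(series=[3,0,0,0,0,0,-3.87,3,1.06,3.61,3.85,0,0,0,3,1.06,3.61,3.85,0,0,0,3,1.06,3.62,3.86,0,0,0,3,1.06,3.62,3.86,0,0,0], grip_force=40)

```text
time: 2.7
tool_pos: [0.5503, 0.1875, 0.1993]
tcp_rot: [0.253, 3.13, 0.001]
wrist_force: [0.1, 0.0, 0.8]
width: 0.352
grip_force: 0.0
```

```bash
python3 - <<'E'
from h import *
c=cam('wrist');im=snap('wrist','w2.png');print(go(.5507,.1862,.088,170.7),read_state()['width'])
print(proj('wrist',[[.4971,.195,.112],[.6042,.1773,.112]],c))
E
```

```text
(array([-0.61, -0.36, 10.5 ]), np.float64(0.14)) 0.3527235553268919
[[281.58351877 144.64973027]
 [281.3836315  286.89093368]]
```

View pics/w2.png

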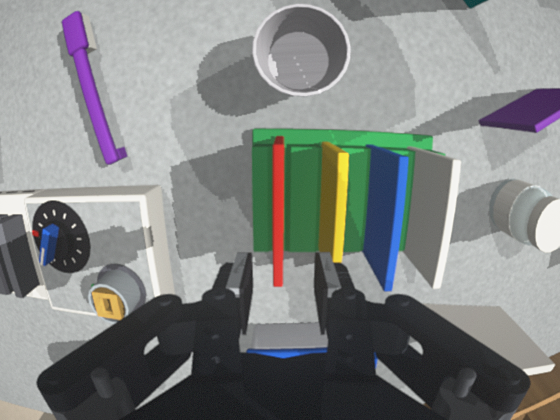

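The red top edge runs from (279,138) to (279,286), between the fingers (242..322), about 1 mm off. The arm may still have been moving, so I let it settle and read again.

Request:
move_arm(series=[3,0,0,0,0,0,0,3,0,0,0,0,0,0])

```text
time: 3.0
tool_pos: [0.5519, 0.1856, 0.2017]
tcp_rot: [0.253, 3.129, 0.001]
wrist_force: [0.5, -0.1, 0.6]
width: 0.345
grip_force: 0.0
```

```bash
python3 - <<'E'
from h import *
s=read_state();print(s['tool_pos'],s['wrist_force'],go(.5507,.1862,.088,170.7))
c=cam('wrist');k=1
im=snap('wrist','w3.png');s=read_state();print(s['tool_pos'])
hsv=cv2.cvtColor(im,cv2.COLOR_RGB2HSV);m=((hsv[...,0]<6)|(hsv[...,0]>174))&(hsv[...,1]>170)&(hsv[...,2]>90)
v,u=np.nonzero(m[130:250,230:330]);print(u.mean()+230,u.min()+230,u.max()+230,(v+130).min())
print(proj('wrist',[[.4971,.195,.112],[.6042,.1773,.112]],c))
E
```

```text
[0.55186187 0.18561206 0.20169551] [ 0.45535233 -0.11842085  0.59414821] (array([ 0.15,  0.03, 11.37]), np.float64(0.07))
[0.5522063  0.18533609 0.20209803]
280.01802575107297 275 285 135
[[284.0188845  141.53473291]
 [283.46778648 283.18804364]]
```

Request:
move_arm(series=[3,0.1,-0.15,4,0,0,0,3,0,0,4,0,0,0,3,0,0,3.3,0,0,0,3,0,0,0,0,0,0,3,0,0,0,0,0,0])

```text
time: 3.68
tool_pos: [0.5516, 0.1841, 0.0893]
tcp_rot: [0.254, 3.128, 0.002]
wrist_force: [-0.0, 0.3, -0.9]
width: 0.352
grip_force: 0.0
```

Request:
move_arm(series=[0.2,0,0,0,0,0,0,0.2,0,0,0,0,0,0,0.2,0,0,0,0,0,0,0.2,0,0,0,0,0,0], grip_force=40)

```text
time: 4.18
tool_pos: [0.5517, 0.1846, 0.0896]
tcp_rot: [0.252, 3.127, 0.002]
wrist_force: [0.1, -1.5, 7.2]
width: 0.088
grip_force: 40.1
```

Request:
move_arm(series=[0.2,0,0,-2,0,0,0,0.2,0,0,-5,0,0,0,0.2,0,0,-5,0,0,0,0.2,0,0,-5,0,0,0,0.2,0,0,0,0,0,0])

```text
time: 4.8
tool_pos: [0.5529, 0.1853, 0.2646]
tcp_rot: [0.251, 3.12, 0.007]
wrist_force: [-0.4, 0.2, -0.7]
width: 0.085
grip_force: 39.2
```

```bash
python3 - <<'E'
from h import *
s=read_state();print(s['tool_pos'],s['grip_force'],s['width'],go(.5414,-.3035,.25,170.7))
E
```

```text
[0.5528625  0.18533378 0.26460721] 39.15336728096008 0.08540258408487872 (array([ -6.75, -48.43,   1.28]), np.float64(0.09))
```

Request:
move_arm(series=[0.2,-0.67,-4.84,0,0,0,0,0.2,-0.67,-4.84,0,0,0,0,0.2,-0.67,-4.84,0,0,0,0,0.2,-0.67,-4.84,0,0,0,0,0.2,-0.67,-4.84,0,0,0,0])

```text
time: 5.42
tool_pos: [0.5429, -0.0613, 0.2563]
tcp_rot: [-0.252, -3.13, -0.0]
wrist_force: [0.4, -0.9, -1.1]
width: 0.085
grip_force: 39.2
```

Request:
move_arm(series=[0.2,-0.67,-4.84,0,0,0,0,0.2,-0.67,-4.84,0,0,0,0,0.2,-0.67,-4.84,0,0,0,0,0.2,-0.67,-4.84,0,0,0,0,0.2,-0.67,-4.84,0,0,0,0])

```text
time: 6.05
tool_pos: [0.5374, -0.3052, 0.2562]
tcp_rot: [-0.253, -3.13, -0.002]
wrist_force: [0.2, 0.4, -0.8]
width: 0.085
grip_force: 39.2
```

Request:
move_arm(series=[0.2,0,0,1.5,0,0,0,0.2,0,0,0,0,0,0,0.2,0,0,0,0,0,0])

```text
time: 6.42
tool_pos: [0.538, -0.3028, 0.2415]
tcp_rot: [-0.251, -3.13, -0.002]
wrist_force: [0.3, -0.1, -1.9]
width: 0.086
grip_force: 39.4
```

```bash
python3 - <<'E'
from h import *
s=read_state();print(s['tool_pos'],s['grip_force'],s['width'],go(.5414,-.3035,.15,170.7))
c=cam('wrist');im=snap('wrist','w4.png');np.savez('w4.npz',K=c[0],r=c[1],t=c[2])
# predicted slot lines at divider top
L=[[x,y,.07] for y in (-.16,-.115,-.07,-.025) for x in(-.05,)]
q=proj('wrist',T2(DR,L),c).round().astype(int);print(q)
o=cv2.imread('pics/w4.png')
for a in q: cv2.circle(o,tuple(int(i) for i in a),3,(0,0,255),1)
cv2.imwrite('pics/w4b.png',o)
E
```

```text
[ 0.53804687 -0.30279957  0.24153792] 39.42545771598816 0.08570703268820774 (array([-0.35, -0.02,  9.15]), np.float64(0.15))
[[283 145]
 [331 146]
 [376 147]
 [419 149]]
```

View pics/w4b.png

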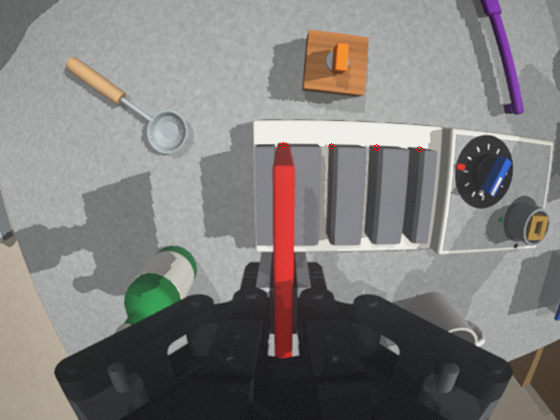

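The red board hangs over slot 1. The slot gaps at (326,200) and (369,200) agree with the predicted slots, so the dryer pose is good. I lower it.

Request:
move_arm(series=[0.2,-0.3,0,4.5,0,0,0,0.2,0,0,3.5,0,0,0,0.2,0,0,2,0,0,0,0.2,0,0,1.6,0,0,0,0.2,0,0,1.5,0,0,0])

```text
time: 7.1
tool_pos: [0.542, -0.3048, 0.1113]
tcp_rot: [0.252, 3.13, -0.001]
wrist_force: [0.1, -0.2, -0.7]
width: 0.086
grip_force: 40.1
```

Request:
move_arm(series=[0.2,0,0,0,0,0,0,0.2,0,0,0,0,0,0])

```text
time: 7.35
tool_pos: [0.5417, -0.3051, 0.1118]
tcp_rot: [0.253, 3.13, -0.001]
wrist_force: [-0.2, -0.5, -0.8]
width: 0.081
grip_force: 40.1
```

Request:
move_arm(series=[0.2,0,0,0.3,0,0,0,3,0,0,0,0,0,0,3,0,0,0,0,0,0,3,0,0,-4,0,0,0,3,0,0,-5,0,0,0])

```text
time: 7.98
tool_pos: [0.5402, -0.3041, 0.1975]
tcp_rot: [-0.252, -3.128, -0.003]
wrist_force: [1.0, -0.1, -0.3]
width: 0.351
grip_force: 0.0
```

Request:
move_arm(series=[3,0,0,-4,0,0,0,3,0.65,5.2,0,0,0,0,3,0.65,5.2,0,0,0,0,3,0.65,5.2,0,0,0,0,3,0.65,5.2,0,0,0,0])

```text
time: 8.6
tool_pos: [0.5489, -0.0938, 0.2386]
tcp_rot: [0.253, 3.13, -0.0]
wrist_force: [0.1, -1.2, 0.1]
width: 0.35
grip_force: 0.0
```

Request:
move_arm(series=[3,0.65,5.2,0,0,0,0,3,0.65,5.2,0,0,0,0,3,0.65,5.2,0,0,0,0,3,0.65,5.2,0,0,0,0,3,0.65,5.2,0,0,0,0])

```text
time: 9.22
tool_pos: [0.5585, 0.1683, 0.2386]
tcp_rot: [0.252, 3.13, 0.0]
wrist_force: [-0.0, -0.4, -0.6]
width: 0.355
grip_force: 0.0
```

Request:
move_arm(series=[3,0.62,5.5,0,0,0,0,3,0,0,4,0,0,0,3,0,0,0,0,0,0,3,0,0,0,0,0,0])

```text
time: 9.72
tool_pos: [0.5615, 0.2215, 0.1988]
tcp_rot: [0.254, 3.131, -0.0]
wrist_force: [-0.7, -1.3, 0.7]
width: 0.356
grip_force: 0.0
```

```bash
cat >> h.py <<'E'
def top(im,c,lo,hi,box):
    "centreline of a board's top edge, from colour mask, via z=.112 strip"
    h=cv2.cvtColor(im,cv2.COLOR_RGB2HSV)
    m=cv2.inRange(h,lo,hi);return m
E
python3 - <<'E'
from h import *
s=read_state();print(s['tool_pos'],s['width'],go(.5629,.2283,.088,170.7))
c=cam('wrist');im=snap('wrist','w5.png')
print(proj('wrist',[[.51,.2374,.112],[.6158,.2192,.112]],c))
E
```

```text
[0.56146532 0.22145209 0.19884367] 0.3559969368487134 (array([-0.03,  0.7 , 11.08]), np.float64(0.04))
[[294.40631867 145.36222138]
 [291.70512236 286.35034213]]
```

View pics/w5.png

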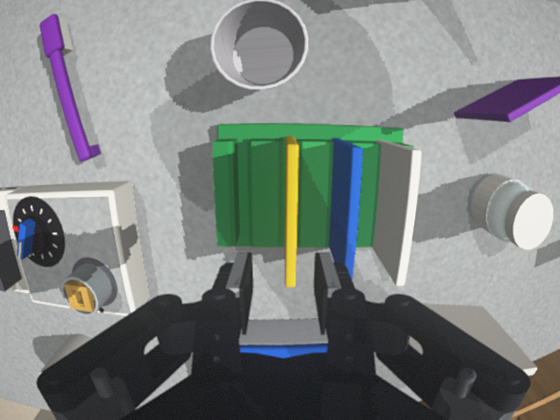

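The yellow top edge runs from (291,138) to (291,286) and the finger middle is at 282, so the shift is y +0.6 cm.

Request:
move_arm(series=[3,0,0.6,1,0,0,0,3,0,0,4,0,0,0,3,0,0,4,0,0,0,3,0,0,2,0,0,0,3,0,0,0,0,0,0])

```text
time: 10.4
tool_pos: [0.5611, 0.2272, 0.0866]
tcp_rot: [-0.253, -3.128, 0.002]
wrist_force: [0.1, -0.2, 0.5]
width: 0.351
grip_force: 0.0
```

Request:
move_arm(series=[0.2,0,0,0,0,0,0,0.2,0,0,0,0,0,0,0.2,0,0,0,0,0,0,0.2,0,0,0,0,0,0])

```text
time: 10.9
tool_pos: [0.5637, 0.2283, 0.0901]
tcp_rot: [0.252, 3.128, 0.002]
wrist_force: [0.4, -1.5, 5.8]
width: 0.091
grip_force: 43.9
```

Request:
move_arm(series=[0.2,0,0,-2,0,0,0,0.2,0,0,-5,0,0,0,0.2,0,0,-5,0,0,0,0.2,0,0,-4,0,0,0,0.2,0,0,0,0,0,0])

```text
time: 11.52
tool_pos: [0.5646, 0.2287, 0.2541]
tcp_rot: [0.252, 3.123, 0.006]
wrist_force: [0.7, -0.6, -0.5]
width: 0.087
grip_force: 43.1
```

```bash
python3 - <<'E'
from h import *
s=read_state();print(s['tool_pos'],s['grip_force'],s['width'],go(.5487,-.2591,.25,170.7))
E
```

```text
[0.56461332 0.2287202  0.25413255] 43.05283069610596 0.08671710284650196 (array([ -6.31, -48.4 ,   0.24]), np.float64(0.08))
```

Request:
move_arm(series=[0.2,-0.63,-4.84,0,0,0,0,0.2,-0.63,-4.84,0,0,0,0,0.2,-0.63,-4.84,0,0,0,0,0.2,-0.63,-4.84,0,0,0,0,0.2,-0.63,-4.84,0,0,0,0])

```text
time: 12.15
tool_pos: [0.5531, -0.0175, 0.2467]
tcp_rot: [-0.252, -3.129, -0.0]
wrist_force: [0.8, -1.4, -1.0]
width: 0.082
grip_force: 43.0
```

Request:
move_arm(series=[0.2,-0.63,-4.84,0,0,0,0,0.2,-0.63,-4.84,0,0,0,0,0.2,-0.63,-4.84,0,0,0,0,0.2,-0.63,-4.84,0,0,0,0,0.2,-0.63,-4.84,0,0,0,0])

```text
time: 12.78
tool_pos: [0.5455, -0.2611, 0.2466]
tcp_rot: [-0.253, -3.129, -0.002]
wrist_force: [0.2, 0.5, 0.1]
width: 0.086
grip_force: 43.0
```

Request:
move_arm(series=[0.2,0,0,0.5,0,0,0,0.2,0,0,0,0,0,0,0.2,0,0,0,0,0,0])

```text
time: 13.15
tool_pos: [0.5465, -0.2587, 0.2424]
tcp_rot: [-0.251, -3.13, -0.001]
wrist_force: [1.1, 0.2, -0.7]
width: 0.084
grip_force: 43.0
```

```bash
python3 - <<'E'
from h import *
s=read_state();print(s['tool_pos'],s['grip_force'],s['width'],go(.5487,-.2591,.1085,170.7))
E
```

```text
[ 0.54648896 -0.25867488  0.24243364] 43.03717374801636 0.0842852296226459 (array([-0.24, -0.02, 13.39]), np.float64(0.14))
```

Request:
move_arm(series=[0.2,-0.2,0,4.5,0,0,0,0.2,0,0,3.5,0,0,0,0.2,0,0,2,0,0,0,0.2,0,0,1.6,0,0,0,0.2,0,0,1.6,0,0,0])

```text
time: 13.78
tool_pos: [0.5494, -0.2601, 0.111]
tcp_rot: [0.251, 3.13, -0.001]
wrist_force: [-0.9, 1.0, -0.6]
width: 0.085
grip_force: 43.4
```

Request:
move_arm(series=[0.2,0,0,0.1,0,0,0,0.2,0,0,0,0,0,0,3,0,0,0,0,0,0,3,0,0,0,0,0,0,3,0,0,-4,0,0,0])

```text
time: 14.4
tool_pos: [0.5461, -0.2591, 0.147]
tcp_rot: [-0.252, -3.124, -0.005]
wrist_force: [0.3, -0.9, -0.3]
width: 0.352
grip_force: 0.0
```

Request:
move_arm(series=[3,0,0,-5,0,0,0,3,0,0,-4.5,0,0,0,3,0.65,5.2,0,0,0,0,3,0.65,5.2,0,0,0,0,3,0.65,5.2,0,0,0,0])

```text
time: 15.02
tool_pos: [0.5547, -0.102, 0.246]
tcp_rot: [0.254, 3.129, -0.0]
wrist_force: [0.2, 0.9, -0.1]
width: 0.352
grip_force: 0.0
```

Request:
move_arm(series=[3,0.65,5.2,0,0,0,0,3,0.65,5.2,0,0,0,0,3,0.65,5.2,0,0,0,0,3,0.65,5.2,0,0,0,0,3,0.65,5.2,0,0,0,0])

```text
time: 15.65
tool_pos: [0.5642, 0.1603, 0.2458]
tcp_rot: [0.252, 3.13, 0.001]
wrist_force: [1.2, -0.8, 0.0]
width: 0.352
grip_force: 0.0
```

Request:
move_arm(series=[3,0.6,5.2,0,0,0,0,3,0.5,5.6,2,0,0,0,3,0,0,2.5,0,0,0,3,0,0,0,0,0,0,3,0,0,0,0,0,0])

```text
time: 16.27
tool_pos: [0.571, 0.2666, 0.2011]
tcp_rot: [0.254, 3.13, 0.001]
wrist_force: [0.9, -0.3, 0.3]
width: 0.35
grip_force: 0.0
```

```bash
python3 - <<'E'
from h import *
s=read_state();print(s['tool_pos'],s['width'],go(.5710,.2722,.088,170.7))
c=cam('wrist');im=snap('wrist','w6.png')
print(proj('wrist',[[.5179,.28,.112],[.6242,.2644,.112]],c))
hs=cv2.cvtColor(im,cv2.COLOR_RGB2HSV)
for v in (160,180,200,220):
    print(v,[(u,*hs[v,u]) for u in range(264,312,4)])
E
```

```text
[0.57103357 0.26661628 0.2010779 ] 0.35036310971898654 (array([ 0.1 ,  0.55, 11.31]), np.float64(0.04))
[[290.18707041 143.21091475]
 [291.44092686 283.58173137]]
160 [(264, np.uint8(71), np.uint8(149), np.uint8(103)), (268, np.uint8(70), np.uint8(152), np.uint8(106)), (272, np.uint8(70), np.uint8(153), np.uint8(125)), (276, np.uint8(69), np.uint8(145), np.uint8(123)), (280, np.uint8(69), np.uint8(149), np.uint8(106)), (284, np.uint8(97), np.uint8(140), np.uint8(91)), (288, np.uint8(109), np.uint8(192), np.uint8(220)), (292, np.uint8(109), np.uint8(187), np.uint8(225)), (296, np.uint8(106), np.uint8(186), np.uint8(170)), (300, np.uint8(69), np.uint8(134), np.uint8(97)), (304, np.uint8(70), np.uint8(151), np.uint8(118)), (308, np.uint8(70), np.uint8(148), np.uint8(129))]
180 [(264, np.uint8(70), np.uint8(149), np.uint8(103)), (268, np.uint8(70), np.uint8(141), np.uint8(105)), (272, np.uint8(71), np.uint8(151), np.uint8(103)), (276, np.uint8(70), np.uint8(151), np.uint8(103)), (280, np.uint8(72), np.uint8(153), np.uint8(90)), (284, np.uint8(100), np.uint8(170), np.uint8(99)), (288, np.
[... 834 characters left out ...]
 np.uint8(135), np.uint8(108)), (308, np.uint8(70), np.uint8(137), np.uint8(108))]
220 [(264, np.uint8(71), np.uint8(148), np.uint8(102)), (268, np.uint8(70), np.uint8(153), np.uint8(102)), (272, np.uint8(69), np.uint8(142), np.uint8(104)), (276, np.uint8(70), np.uint8(139), np.uint8(103)), (280, np.uint8(69), np.uint8(141), np.uint8(96)), (284, np.uint8(106), np.uint8(170), np.uint8(105)), (288, np.uint8(110), np.uint8(187), np.uint8(196)), (292, np.uint8(110), np.uint8(189), np.uint8(204)), (296, np.uint8(81), np.uint8(145), np.uint8(86)), (300, np.uint8(70), np.uint8(133), np.uint8(109)), (304, np.uint8(69), np.uint8(136), np.uint8(109)), (308, np.uint8(70), np.uint8(136), np.uint8(107))]
```

Request:
move_arm(series=[3,0.1,0.53,1,0,0,0,3,0,0,4,0,0,0,3,0,0,4,0,0,0,3,0,0,2.2,0,0,0,3,0,0,0,0,0,0])

```text
time: 16.95
tool_pos: [0.5687, 0.2713, 0.0857]
tcp_rot: [-0.253, -3.127, 0.003]
wrist_force: [-0.5, -0.6, 0.7]
width: 0.355
grip_force: 0.0
```

Request:
move_arm(series=[0.2,0,0,0,0,0,0,0.2,0,0,0,0,0,0,0.2,0,0,0,0,0,0,0.2,0,0,0,0,0,0])

```text
time: 17.45
tool_pos: [0.5715, 0.2728, 0.0897]
tcp_rot: [0.252, 3.129, 0.002]
wrist_force: [0.5, -1.3, 5.1]
width: 0.084
grip_force: 44.0
```

Request:
move_arm(series=[0.2,0,0,-2,0,0,0,0.2,0,0,-5,0,0,0,0.2,0,0,-5,0,0,0,0.2,0,0,-4,0,0,0,0.2,0,0,0,0,0,0])

```text
time: 18.08
tool_pos: [0.5729, 0.2735, 0.2545]
tcp_rot: [0.252, 3.123, 0.007]
wrist_force: [0.8, -0.7, -0.5]
width: 0.085
grip_force: 43.4
```

```bash
python3 - <<'E'
from h import *
s=read_state();print(s['tool_pos'],s['grip_force'],s['width'],go(.5559,-.2147,.25,170.7))
E
```

```text
[0.57294547 0.2734709  0.2544798 ] 43.35360109806061 0.08489704818307403 (array([ -6.2 , -48.45,   0.24]), np.float64(0.08))
```

Request:
move_arm(series=[0.2,-0.64,-4.84,0,0,0,0,0.2,-0.64,-4.84,0,0,0,0,0.2,-0.64,-4.84,0,0,0,0,0.2,-0.64,-4.84,0,0,0,0,0.2,-0.64,-4.84,0,0,0,0])

```text
time: 18.7
tool_pos: [0.5619, 0.0269, 0.2467]
tcp_rot: [-0.252, -3.129, 0.0]
wrist_force: [0.3, -0.0, -1.1]
width: 0.084
grip_force: 43.2
```

Request:
move_arm(series=[0.2,-0.64,-4.84,0,0,0,0,0.2,-0.64,-4.84,0,0,0,0,0.2,-0.64,-4.84,0,0,0,0,0.2,-0.64,-4.84,0,0,0,0,0.2,-0.64,-4.84,0,0,0,0])

```text
time: 19.32
tool_pos: [0.5548, -0.2168, 0.2467]
tcp_rot: [-0.252, -3.129, -0.002]
wrist_force: [-0.1, -0.1, -0.8]
width: 0.088
grip_force: 43.2
```

Request:
move_arm(series=[0.2,0,0,0.5,0,0,0,0.2,0,0,0,0,0,0,0.2,0,0,0,0,0,0])

```text
time: 19.7
tool_pos: [0.5557, -0.2144, 0.2425]
tcp_rot: [-0.251, -3.13, -0.001]
wrist_force: [0.6, 0.4, -1.3]
width: 0.085
grip_force: 43.3
```

```bash
python3 - <<'E'
from h import *
s=read_state();print(s['tool_pos'],s['grip_force'],s['width'],go(.5559,-.2147,.1085,170.7))
E
```

```text
[ 0.5557164  -0.21435748  0.24245448] 43.260682225227356 0.0849807186235582 (array([-0.04, -0.04, 13.4 ]), np.float64(0.15))
```

Request:
move_arm(series=[0.2,0,0,4.5,0,0,0,0.2,0,0,3.5,0,0,0,0.2,0,0,2,0,0,0,0.2,0,0,1.6,0,0,0,0.2,0,0,1.6,0,0,0])

```text
time: 20.32
tool_pos: [0.5567, -0.2154, 0.111]
tcp_rot: [0.251, 3.13, -0.0]
wrist_force: [0.1, 0.1, -0.2]
width: 0.086
grip_force: 43.6
```

Request:
move_arm(series=[0.2,0,0,0.1,0,0,0,0.2,0,0,0,0,0,0,3,0,0,0,0,0,0,3,0,0,0,0,0,0,3,0,0,-4,0,0,0])

```text
time: 20.95
tool_pos: [0.5534, -0.2145, 0.1472]
tcp_rot: [-0.252, -3.124, -0.004]
wrist_force: [-0.0, -0.3, 1.0]
width: 0.348
grip_force: 0.0
```

Request:
move_arm(series=[3,0,0,-5,0,0,0,3,0,0,-4.5,0,0,0,3,0.6,5.2,0,0,0,0,3,0.6,5.2,0,0,0,0,3,0.6,5.2,0,0,0,0])

```text
time: 21.58
tool_pos: [0.5635, -0.0576, 0.2461]
tcp_rot: [0.254, 3.129, 0.0]
wrist_force: [0.7, 0.0, -0.2]
width: 0.351
grip_force: 0.0
```

Request:
move_arm(series=[3,0.65,5.2,0,0,0,0,3,0.65,5.2,0,0,0,0,3,0.65,5.2,0,0,0,0,3,0.65,5.2,0,0,0,0,3,0.65,5.2,0,0,0,0])

```text
time: 22.2
tool_pos: [0.573, 0.2048, 0.2459]
tcp_rot: [0.252, 3.13, 0.001]
wrist_force: [0.0, -0.7, 0.3]
width: 0.35
grip_force: 0.0
```

Request:
move_arm(series=[3,0.6,5.2,0,0,0,0,3,0.5,5.6,2,0,0,0,3,0,0.3,2.5,0,0,0,3,0,0,0,0,0,0,3,0,0,0,0,0,0])

```text
time: 22.82
tool_pos: [0.5802, 0.314, 0.2011]
tcp_rot: [0.253, 3.13, 0.001]
wrist_force: [-0.4, 0.2, 0.5]
width: 0.353
grip_force: 0.0
```

```bash
python3 - <<'E'
from h import *
s=read_state();print(s['tool_pos'],s['width'],go(.5794,.3175,.088,170.7))
c=cam('wrist');im=snap('wrist','w7.png')
print(proj('wrist',[[.5266,.3262,.112],[.6322,.3089,.112]],c))
for v in (170,200,220): print(v,im[v,264:316,0].tolist())
E
```

```text
[0.58023909 0.31398845 0.20109148] 0.3528161272821581 (array([ 0.15,  0.33, 11.31]), np.float64(0.04))
[[288.36148659 142.78115365]
 [287.54476284 282.8100604 ]]
170 [55, 60, 58, 55, 59, 57, 58, 59, 59, 57, 53, 53, 52, 52, 51, 81, 153, 223, 239, 241, 240, 241, 242, 242, 243, 245, 248, 220, 109, 43, 52, 53, 60, 68, 67, 70, 69, 69, 74, 70, 72, 73, 73, 74, 76, 75, 70, 87, 126, 155, 160, 160]
200 [53, 52, 52, 55, 54, 61, 55, 63, 61, 55, 54, 53, 51, 51, 57, 88, 164, 229, 242, 241, 241, 242, 242, 243, 244, 247, 229, 136, 59, 53, 56, 53, 66, 69, 74, 73, 74, 71, 70, 71, 68, 72, 72, 75, 76, 72, 88, 133, 160, 165, 160, 158]
220 [52, 55, 57, 55, 55, 56, 54, 57, 56, 52, 56, 52, 54, 52, 59, 102, 176, 232, 242, 242, 241, 242, 243, 243, 244, 247, 225, 116, 47, 52, 55, 59, 64, 70, 72, 68, 70, 70, 71, 68, 74, 73, 78, 77, 70, 77, 109, 143, 162, 160, 134, 116]
```

Request:
move_arm(series=[3,0.1,0.2,1,0,0,0,3,0,0,4,0,0,0,3,0,0,4,0,0,0,3,0,0,2.2,0,0,0,3,0,0,0,0,0,0])

```text
time: 23.5
tool_pos: [0.5778, 0.3155, 0.086]
tcp_rot: [-0.253, -3.128, 0.003]
wrist_force: [0.0, 0.4, -0.0]
width: 0.353
grip_force: 0.0
```

Request:
move_arm(series=[0.2,0,0,0,0,0,0,0.2,0,0,0,0,0,0,0.2,0,0,0,0,0,0,0.2,0,0,0,0,0,0])

```text
time: 24.0
tool_pos: [0.5805, 0.3171, 0.0901]
tcp_rot: [0.252, 3.128, 0.003]
wrist_force: [0.3, -0.1, 5.3]
width: 0.086
grip_force: 44.1
```

Request:
move_arm(series=[0.2,0,0,-2,0,0,0,0.2,0,0,-5,0,0,0,0.2,0,0,-5,0,0,0,0.2,0,0,-4,0,0,0,0.2,0,0,0,0,0,0])

```text
time: 24.62
tool_pos: [0.5815, 0.3178, 0.2545]
tcp_rot: [0.252, 3.123, 0.008]
wrist_force: [0.5, 0.4, -0.9]
width: 0.088
grip_force: 43.3
```

```bash
python3 - <<'E'
from h import *
s=read_state();print(s['tool_pos'],s['grip_force'],s['width'],go(.5632,-.1703,.25,170.7))
E
```

```text
[0.58147603 0.3177515  0.25451294] 43.286524415016174 0.08791981519355078 (array([ -6.08, -48.46,   0.22]), np.float64(0.08))
```

Request:
move_arm(series=[0.2,-0.62,-4.84,0,0,0,0,0.2,-0.62,-4.84,0,0,0,0,0.2,-0.62,-4.84,0,0,0,0,0.2,-0.62,-4.84,0,0,0,0,0.2,-0.62,-4.84,0,0,0,0])

```text
time: 25.25
tool_pos: [0.5695, 0.0711, 0.2466]
tcp_rot: [-0.252, -3.129, 0.001]
wrist_force: [0.8, -1.4, -2.4]
width: 0.088
grip_force: 43.2
```

Request:
move_arm(series=[0.2,-0.62,-4.84,0,0,0,0,0.2,-0.62,-4.84,0,0,0,0,0.2,-0.62,-4.84,0,0,0,0,0.2,-0.62,-4.84,0,0,0,0,0.2,-0.62,-4.84,0,0,0,0])

```text
time: 25.88
tool_pos: [0.5614, -0.1723, 0.2466]
tcp_rot: [-0.252, -3.129, -0.001]
wrist_force: [1.3, -0.4, -0.9]
width: 0.087
grip_force: 43.2
```

Request:
move_arm(series=[0.2,0,0,0.5,0,0,0,0.2,0,0,0,0,0,0,0.2,0,0,0,0,0,0])

```text
time: 26.25
tool_pos: [0.5624, -0.1699, 0.2424]
tcp_rot: [-0.251, -3.13, -0.001]
wrist_force: [0.2, 0.6, -1.1]
width: 0.083
grip_force: 43.2
```

```bash
python3 - <<'E'
from h import *
s=read_state();print(s['tool_pos'],s['grip_force'],s['width'],go(.5632,-.1703,.1085,170.7))
E
```

```text
[ 0.56237975 -0.16988765  0.24243554] 43.212207555770874 0.08339558244679686 (array([-0.11, -0.04, 13.39]), np.float64(0.15))
```

Request:
move_arm(series=[0.2,-0.05,0,4.5,0,0,0,0.2,0,0,3.5,0,0,0,0.2,0,0,2,0,0,0,0.2,0,0,1.6,0,0,0,0.2,0,0,1.6,0,0,0])

```text
time: 26.88
tool_pos: [0.5639, -0.1709, 0.111]
tcp_rot: [0.251, 3.13, -0.0]
wrist_force: [-0.1, -0.6, 0.5]
width: 0.082
grip_force: 43.5
```

Request:
move_arm(series=[0.2,0,0,0.1,0,0,0,0.2,0,0,0,0,0,0,3,0,0,0,0,0,0,3,0,0,0,0,0,0,3,0,0,-4,0,0,0])

```text
time: 27.5
tool_pos: [0.5605, -0.1703, 0.1472]
tcp_rot: [-0.252, -3.124, -0.003]
wrist_force: [0.2, 0.6, 0.5]
width: 0.352
grip_force: 0.0
```

Request:
move_arm(series=[3,0,0,-5,0,0,0,3,-1.75,3.4,-5,0,0,0,3,-1.75,3.4,0,0,0,0,3,-1.75,3.4,0,0,0,0,3,-1.75,3.4,0,0,0,0])

```text
time: 28.12
tool_pos: [0.6548, -0.0476, 0.2507]
tcp_rot: [0.253, 3.13, -0.0]
wrist_force: [0.4, -0.8, 0.4]
width: 0.355
grip_force: 0.0
```

Request:
move_arm(series=[3,0,0,0,0,0,0,3,0,0,0,0,0,0,3,0,0,0,0,0,0])

```text
time: 28.5
tool_pos: [0.6534, -0.0494, 0.2498]
tcp_rot: [-0.254, -3.131, 0.0]
wrist_force: [-0.1, 0.3, 0.1]
width: 0.357
grip_force: 0.0
```

```bash
python3 - <<'E'
from h import *
c=cam('wrist');snap('wrist','w8.png');np.savez('w8.npz',K=c[0],r=c[1],t=c[2]);print(read_state()['tool_pos'])
cv2.imwrite('pics/w8b.png',cv2.resize(cv2.imread('pics/w8.png'),(800,600),interpolation=cv2.INTER_CUBIC))
L=np.array([[-28,78,82],[30,150,87.5]])/1e3
print(proj('wrist',T2(DR,L),c)/.7)
E
```

```text
[ 0.65344909 -0.0494668   0.24989595]
[[356.58340125 129.53902689]
 [468.84073584 219.42435283]]
```

View pics/w8b.png

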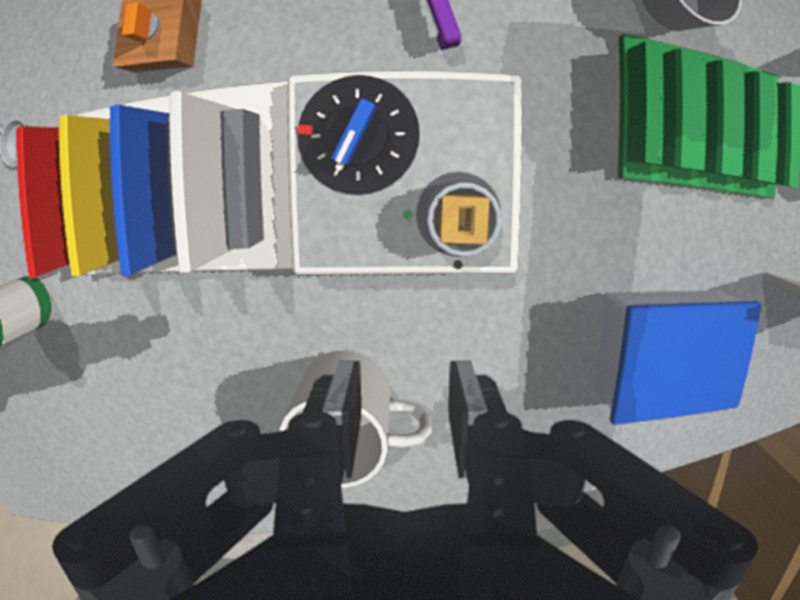

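All four boards stand in the dryer. The dial bar runs from (368,102) to (342,163) with the pointer at (338,168), and the mark is at (305,129). The switch slot is at (466,219).

```bash
python3 - <<'E'
from h import *
z=np.load('w8.npz');c=(z['K'],z['r'],z['t']);k=.7
w=lambda u,v,zz:onz('wrist',(u*k,v*k),zz,c)[:2]
im=cv2.imread('pics/w8.png')[:,:,::-1].copy();h=cv2.cvtColor(im,cv2.COLOR_RGB2HSV)
def blob(lo,hi,box):
    m=cv2.inRange(h,lo,hi);x0,y0,x1,y1=box;mm=np.zeros_like(m);mm[y0:y1,x0:x1]=m[y0:y1,x0:x1]
    v,u=np.nonzero(mm);return np.c_[u,v].astype(float)
b=blob((100,120,120),(125,255,255),(205,50,295,140));rc=cv2.minAreaRect(b.astype(np.float32));print('blue px',b.mean(0)/k,rc)
r=blob((0,120,90),(8,255,255),(200,60,230,120));print('red',r.mean(0)/k,len(r))
wh=cv2.inRange(h,(0,0,190),(180,60,255))
L=np.array([[-28,78,82],[30,150,87.5]])/1e3;W=T2(DR,L);print('pred dial,switch',W.round(4))
print('scale disc centre',w(359,134,.052),'bar ends',w(366,101,.082),w(344,163,.082),'slot',w(466,219,.0875))
e1,e2=w(367,101,.082),w(343,163,.082);ax=(e1+e2)/2
a=np.degrees(np.arctan2(*(e2-e1)[::-1]));m=w(*(r.mean(0)/k),.052);print('axis',ax,'bar ang',a)
for C in (W[0,:2],ax):
  d=m-C;print('mark',m,np.hypot(*d),np.degrees(np.arctan2(*d[::-1])))
pt=w(338,169,.062)-W[0,:2];print('tip',np.hypot(*pt),np.degrees(np.arctan2(*pt[::-1])))
o=im[40:150,190:360,::-1];cv2.imwrite('pics/c8.png',cv2.resize(o,None,fx=4.5,fy=4.5,interpolation=cv2.INTER_CUBIC))
E
```

```text
blue px [355.62595187 127.20682303] ((247.4000244140625, 91.70001220703125), (12.074766159057617, 47.404640197753906), 26.56505012512207)
red [304.65306122 128.87755102] 70
pred dial,switch [[ 0.5521 -0.0641  0.082 ]
 [ 0.621  -0.0024  0.0875]]
scale disc centre [ 0.55268995 -0.06555641] bar ends [ 0.53468292 -0.05509264] [ 0.57220818 -0.07579558] slot [ 0.62045956 -0.00419178]
axis [ 0.55344386 -0.06544912] bar ang -30.510547445638736
mark [ 0.54129161 -0.10322029] 0.04059368744574786 -105.51115423023951
mark [ 0.54129161 -0.10322029] 0.039677942876897764 -107.83472431669723
tip 0.029668556892631346 -39.885146591480364
```

View pics/c8.png

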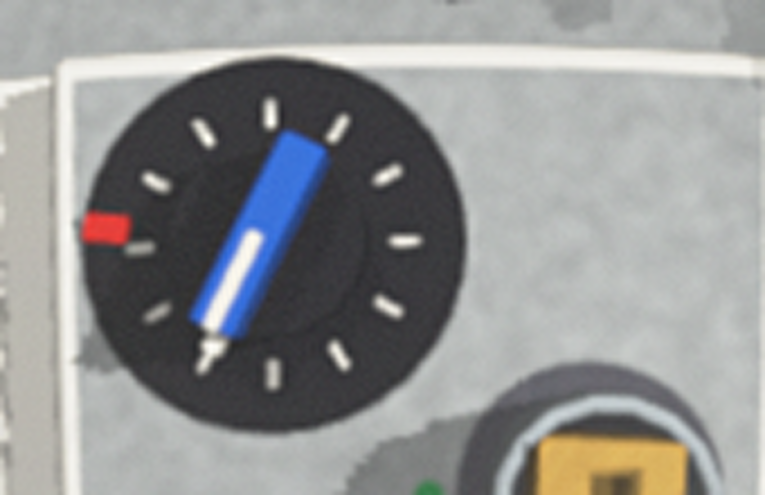

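```bash
python3 - <<'E'
from h import *
z=np.load('w8.npz');c=(z['K'],z['r'],z['t'])
w=lambda u,v,zz:onz('wrist',(190+u/4.5,40+v/4.5),zz,c)[:2]
e1,e2=w(304,140,.082),w(218,325,.082);a=np.degrees(np.arctan2(*(e2-e1)[::-1]));print((e1+e2)/2,np.hypot(*(e2-e1)),a)
ctr=w(275,245,.052);m=w(106,229,.052);d=m-ctr;print(ctr,m,np.hypot(*d),np.degrees(np.arctan2(*d[::-1])))
d=m-(e1+e2)/2;print(np.hypot(*d),np.degrees(np.arctan2(*d[::-1])))
print(go(.5527,-.065,.12,a+180),read_state()['q'])
E
```

```text
[ 0.55268368 -0.06579144] 0.04208943840635087 -34.2869380096704
[ 0.55330863 -0.06585389] [ 0.54205131 -0.10303398] 0.03884695895319374 -106.8451633256703
0.03873053580150992 -105.93349390901955
(array([ 7.45, -6.96, 12.99]), np.float64(24.99)) [-1.13408926e-01  2.21021282e-01  1.63701223e+00 -3.09478148e-04
  1.28356136e+00 -1.52187669e+00]
```

Request:
move_arm(series=[3,0,0,0,0,0,8.33,3,0,0,0,0,0,8.33,3,0,0,0,0,0,8.33,3,2.5,-2.3,4,0,0,0,3,2.5,-2.3,4,0,0,0])

```text
time: 29.18
tool_pos: [0.5864, -0.0594, 0.1697]
tcp_rot: [0.925, 3.0, 0.0]
wrist_force: [0.4, -0.1, -0.5]
width: 0.352
grip_force: 0.0
```

Request:
move_arm(series=[3,2.45,-2.36,4.5,0,0,0,3,0,0,0,0,0,0,3,0,0,0,0,0,0,3,0,0,0,0,0,0])

```text
time: 29.68
tool_pos: [0.5566, -0.0647, 0.1277]
tcp_rot: [0.923, 2.997, 0.001]
wrist_force: [0.4, 0.2, 0.5]
width: 0.35
grip_force: 0.0
```

```bash
python3 - <<'E'
from h import *
print(read_state()['tool_pos'],go(.5527,-.0655,.075,145.7))
snap('wrist','w9.png')
E
```

```text
[ 0.55658455 -0.06472641  0.1277066 ] (array([ 0.31, -0.3 ,  5.27]), np.float64(0.07))
```

View pics/w9.png

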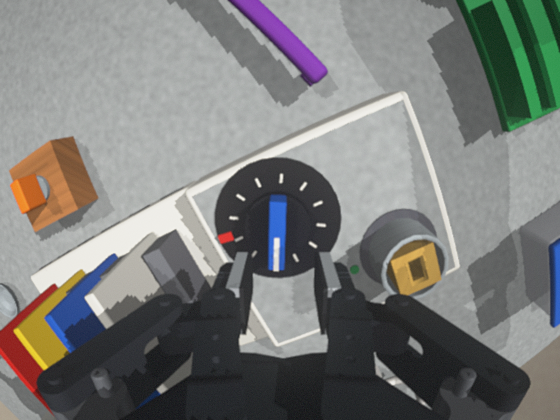

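The bar from (278,196) to (276,270) is aligned with the tool, and the mark is at (226,238). I descend and grip.

Request:
move_arm(series=[3,0.3,-0.3,2,0,0,0,3,0,0,2,0,0,0,3,0,0,1.2,0,0,0,3,0,0,0,0,0,0,3,0,0,0,0,0,0])

```text
time: 30.35
tool_pos: [0.5501, -0.065, 0.0737]
tcp_rot: [0.923, 3.001, 0.0]
wrist_force: [0.6, 0.2, 1.0]
width: 0.356
grip_force: 0.0
```

Request:
move_arm(series=[0.2,0,0,0,0,0,0,0.2,0,0,0,0,0,0,0.2,0,0,0,0,0,0,0.2,0,0,0,0,0,0])

```text
time: 30.85
tool_pos: [0.5498, -0.0648, 0.0738]
tcp_rot: [0.924, 3.001, 0.001]
wrist_force: [-1.3, 1.7, 6.4]
width: 0.103
grip_force: 43.4
```

```bash
python3 - <<'E'
from h import *
s=read_state();print(s['tool_pos'],s['width'],s['grip_force'],s['wrist_force'],s['torque'],go(.5527,-.0655,.075,145.7-72.1))
E
```

```text
[ 0.54983263 -0.06479409  0.07376399] 0.10331373584955797 43.44163656234741 [-1.31585783  1.743084    6.38855235] [0.30204034 0.07067701 0.03101778] (array([ 0.01,  0.3 , -0.12]), np.float64(72.18))
```

Request:
move_arm(series=[2,0,0,0,0,0,0,2,-0.27,0,-0.05,0,0,0,2,0,0,0,0,0,0,0.2,0,0,0,0,0,0,0.2,0,0,0,0,0,0])

```text
time: 31.48
tool_pos: [0.5515, -0.066, 0.0732]
tcp_rot: [0.924, 3.002, 0.001]
wrist_force: [2.9, 2.6, -0.5]
width: 0.104
grip_force: 43.8
```

Request:
move_arm(series=[0.2,0,0,0,0,0,0,0.2,0,0,0,0,0,5,0.2,0,0,0,0,0,10,0.2,0,0,0,0,0,10,0.2,0,0,0,0,0,10])

```text
time: 32.1
tool_pos: [0.5523, -0.0654, 0.0732]
tcp_rot: [1.792, 2.58, 0.004]
wrist_force: [4.0, 5.8, -3.7]
width: 0.105
grip_force: 43.4
```

Request:
move_arm(series=[0.2,0,0,0,0,0,10,0.2,0,0,0,0,0,10,0.2,0,0,0,0,0,10,0.2,0,0,0,0,0,7.2,0.2,0,0,0,0,0,0])

```text
time: 32.72
tool_pos: [0.5533, -0.0653, 0.0732]
tcp_rot: [2.516, 1.879, 0.007]
wrist_force: [7.9, 6.3, -6.2]
width: 0.104
grip_force: 43.1
```

```bash
python3 - <<'E'
from h import *
s=read_state();print(s['tool_pos'],s['width'],s['grip_force'],s['wrist_force'],go(.5527,-.0655,.075,145.7-72.1))
snap('wrist','w10.png')
E
```

```text
[ 0.5533092  -0.06527301  0.07319797] 0.10374305379841608 43.05190980434418 [ 7.93020305  6.29612172 -6.17813514] (array([-0.04, -0.05, -0.18]), np.float64(-0.1))
```

View pics/w10.png

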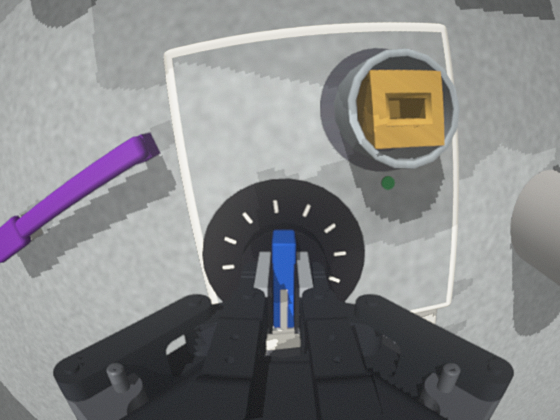

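The bar now points down in the image with its white line end at (284,295), where the mark was. I release it, retreat, turn back, and verify from above.

Request:
move_arm(series=[3,0,0,0,0,0,0,3,0,0,0,0,0,0,3,0,0,-4,0,0,0,3,0,0,-6,0,0,0,3,0,0,-6,0,0,-9.7])

```text
time: 33.4
tool_pos: [0.5503, -0.0668, 0.2344]
tcp_rot: [-2.343, -2.092, 0.002]
wrist_force: [0.5, -0.9, -0.3]
width: 0.35
grip_force: 0.0
```

Request:
move_arm(series=[3,0,0,0,0,0,-9.7,3,0,0,0,0,0,-9.7,3,0,0,0,0,0,-9.7,3,0,0,0,0,0,-9.7,3,0,0,0,0,0,-9.7])

```text
time: 34.02
tool_pos: [0.5507, -0.0669, 0.2332]
tcp_rot: [-1.275, -2.871, 0.001]
wrist_force: [0.5, -0.1, -0.3]
width: 0.351
grip_force: 0.0
```

Request:
move_arm(series=[3,0,0,0,0,0,-9.7,3,0,0,0,0,0,-9.7,3,0,0,0,0,0,-9.7,3,0,0,0,0,0,-9.7,3,-1,-4,0,0,0,0])

```text
time: 34.65
tool_pos: [0.5541, -0.1065, 0.2332]
tcp_rot: [-0.251, -3.131, -0.0]
wrist_force: [-0.2, -1.3, 0.7]
width: 0.353
grip_force: 0.0
```

Request:
move_arm(series=[3,-1,-4,0,0,0,0,3,0,0,0,0,0,0,3,0,0,0,0,0,0,3,0,0,0,0,0,0])

```text
time: 35.15
tool_pos: [0.5576, -0.1478, 0.2332]
tcp_rot: [-0.257, -3.131, -0.0]
wrist_force: [0.1, 0.2, 0.2]
width: 0.351
grip_force: 0.0
```

```bash
python3 - <<'E'
from h import *
c=cam('wrist');snap('wrist','w11.png');np.savez('w11.npz',K=c[0],r=c[1],t=c[2]);print(read_state()['tool_pos'],go(0,0,0,170.7)[1])
cv2.imwrite('pics/w11b.png',cv2.resize(cv2.imread('pics/w11.png')[0:270,130:490],(800,600),interpolation=cv2.INTER_CUBIC))
E
```

```text
[ 0.557729   -0.14775365  0.23316365] -0.06
```

View pics/w11b.png

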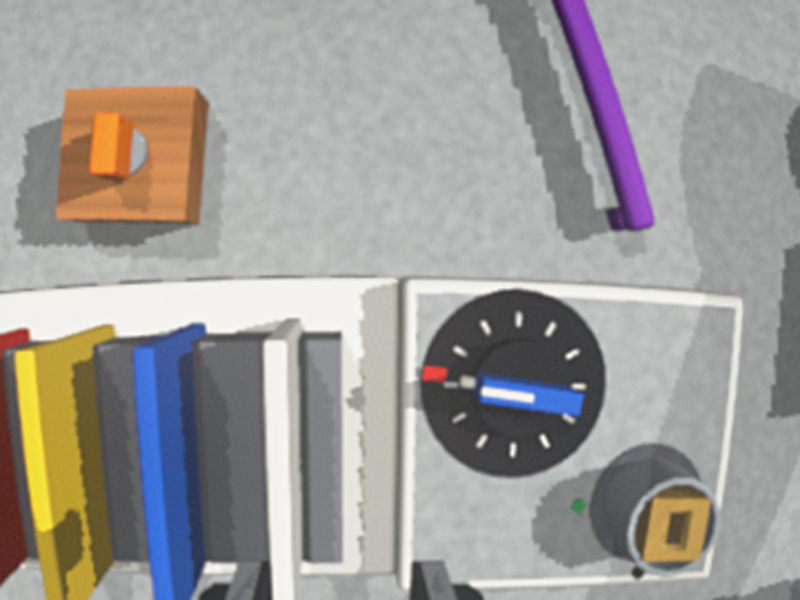

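The bar, tilted about 7° in the image, points at the red mark (434,374), also about 6.5° off the disc centre, so the timer is set and all boards still stand. The key bow top is around (108,146) in the crop.

```bash
python3 - <<'E'
from h import *
z=np.load('w11.npz');c=(z['K'],z['r'],z['t'])
q=lambda u,v:(130+u/2.2222,v/2.2222)
w=lambda u,v,zz:onz('wrist',q(u,v),zz,c)[:2]
h=32e-3;L=[[-h,-h,.036],[h,-h,.036],[-h,h,.036],[h,h,.036]]
uv=np.array([q(67,88),q(57,217),q(195,88),q(187,221)])
p,e=fit('wrist',L,uv,[.41,-.22,-.16],c);print('stand',p,np.degrees(p[2]),e)
a,b=.014,.006;L=[[-a,-b,.066],[a,-b,.066],[-a,b,.066],[a,b,.066]]
uv=np.array([q(95,113),q(90,175),q(125,113),q(119,178)])
pk,e=fit('wrist',L,uv,[.41,-.22,-.16],c);print('key',pk,np.degrees(pk[2]),e)
e1,e2=w(482,388,.082),w(584,403,.082);d=e1-e2;ctr=T2(DR,[[-.028,.078,.052]])[0,:2];m=w(434,374,.052)-ctr;m2=w(434,374,.052)-(e1+e2)/2
print('bar',np.degrees(np.arctan2(*d[::-1])),'mark',np.degrees(np.arctan2(*m[::-1])),np.degrees(np.arctan2(*m2[::-1])))
print(go(p[0],p[1],.2,170.7),np.degrees(p[2]))
im=cv2.cvtColor(cv2.imread('pics/w11.png'),cv2.COLOR_BGR2HSV)
E
```

```text
stand [ 0.41599638 -0.2257575  -0.24732068] -14.170431163835717 [0.2 0.7 1.3 0.6]
key [ 0.41720457 -0.22463633 -0.26033001] -14.91581105398903 [1.  0.7 0.6 1. ]
bar -106.4349315139929 mark -104.81499542513765 -104.61532803411336
(array([12.73, -9.99,  3.32]), np.float64(-0.06)) -14.170431163835717
```

Request:
move_arm(series=[3.5,0,0,0,0,0,5.2,3.5,3.9,-3.69,0,0,0,0,3.5,3.9,-3.69,0,0,0,0,3.5,3.9,-3.69,0,0,0,0,3.5,0,0,6,0,0,0])

```text
time: 35.83
tool_pos: [0.4187, -0.2295, 0.1784]
tcp_rot: [0.401, 3.104, -0.01]
wrist_force: [0.6, -0.3, -0.3]
width: 0.41
grip_force: 0.0
```

Request:
move_arm(series=[3.5,0,0,4,0,0,0,3.5,0,0,0,0,0,0,3.5,0,0,0,0,0,0,3.5,0,0,0,0,0,0])

```text
time: 36.33
tool_pos: [0.4187, -0.227, 0.1357]
tcp_rot: [0.398, 3.112, -0.003]
wrist_force: [0.6, -0.1, 0.5]
width: 0.407
grip_force: 0.0
```

```bash
python3 - <<'E'
from h import *
c=cam('wrist');snap('wrist','w12.png');np.savez('w12.npz',K=c[0],r=c[1],t=c[2]);print(read_state()['tool_pos'],go(.416,-.2258,.052,165.5))
print(proj('wrist',[[.416,-.2258,.066]],c))
cv2.imwrite('pics/w12b.png',cv2.resize(cv2.imread('pics/w12.png')[130:310,160:400],(800,600),interpolation=cv2.INTER_CUBIC))
E
```

```text
[ 0.41849957 -0.22690946  0.13546514] (array([0.3 , 0.05, 8.35]), np.float64(-0.08))
[[284.29721569 223.92380224]]
```

View pics/w12b.png

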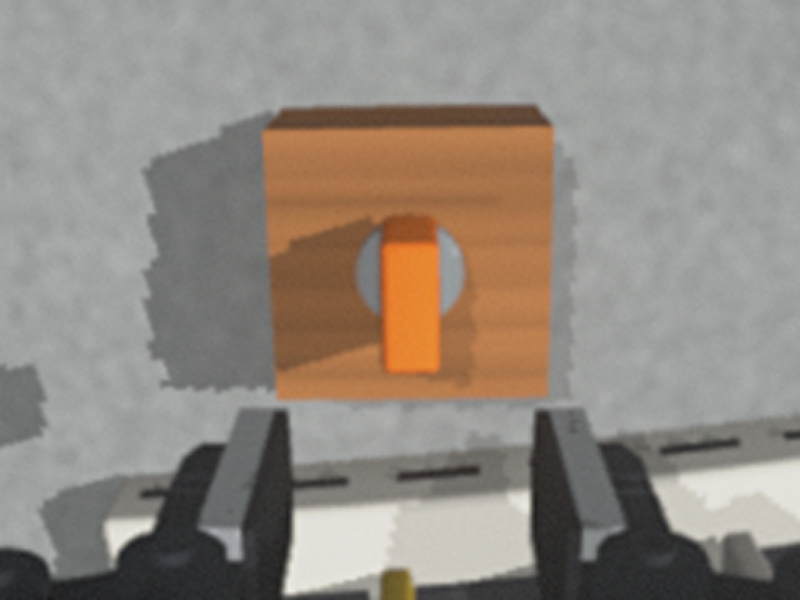

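The bow top is centred at crop (412,308), within 1 mm of prediction, and centred between the fingers. I descend and grip.

Request:
move_arm(series=[3.5,0.38,0,2,0,0,0,3.5,0,0,3,0,0,0,3.5,0,0,2.4,0,0,0,3.5,0,0,0.9,0,0,0,3.5,0,0,0,0,0,0])

```text
time: 37.0
tool_pos: [0.4134, -0.2254, 0.0506]
tcp_rot: [0.399, 3.116, -0.0]
wrist_force: [-0.5, 0.0, -0.5]
width: 0.408
grip_force: 0.0
```

Request:
move_arm(series=[3.5,0,0,0,0,0,0,3.5,0,0,0,0,0,0])

```text
time: 37.25
tool_pos: [0.414, -0.2258, 0.0514]
tcp_rot: [0.399, 3.114, -0.001]
wrist_force: [0.5, 0.4, 0.3]
width: 0.408
grip_force: 0.0
```

```bash
python3 - <<'E'
from h import *
s=read_state();print(s['tool_pos'],s['wrist_force'],go(.4152,-.2256,.051,165.5))
E
```

```text
[ 0.41400965 -0.2257889   0.05135933] [0.50796749 0.43552609 0.31915485] (array([-0.11,  0.05,  0.04]), np.float64(-0.12))
```

Request:
move_arm(series=[0.5,0,0,0,0,0,0,0.5,0,0,0,0,0,0,0.5,0,0,0,0,0,0,0.5,0,0,0,0,0,0,0.5,0,0,-1,0,0,0], grip_force=60)

```text
time: 37.88
tool_pos: [0.4126, -0.225, 0.0598]
tcp_rot: [-0.399, -3.115, -0.001]
wrist_force: [0.1, 0.0, -1.0]
width: 0.128
grip_force: 58.7
```

Request:
move_arm(series=[0.5,0,0,-4,0,0,0,0.5,0,0,-5,0,0,0,0.5,0,0,-5,0,0,0,0.5,0,0,-4,0,0,0,0.5,0,0,0,0,0,0])

```text
time: 38.5
tool_pos: [0.4151, -0.2265, 0.2448]
tcp_rot: [0.399, 3.109, -0.005]
wrist_force: [0.6, 0.4, -1.6]
width: 0.127
grip_force: 60.6
```

```bash
python3 - <<'E'
from h import *
s=read_state();print(s['tool_pos'],s['width'],s['grip_force'],go(.6207,-.0035,.22,165.5))
z=np.load('w8.npz');c=(z['K'],z['r'],z['t']);o=cv2.imread('pics/w8.png')[130:180,295:360]
cv2.imwrite('pics/c9.png',cv2.resize(o,None,fx=10,fy=10,interpolation=cv2.INTER_CUBIC))
E
```

```text
[ 0.41514327 -0.22653522  0.24479197] 0.1266231244785153 60.633087158203125 (array([-14.3 ,  26.75,   2.52]), np.float64(-0.11))
```

Request:
move_arm(series=[0.5,-2.72,4.46,0,0,0,0,0.5,-2.72,4.46,0,0,0,0,0.5,-2.72,4.46,0,0,0,0,0.5,-2.72,4.46,0,0,0,0,0.5,-2.72,4.46,0,0,0,0])

```text
time: 39.12
tool_pos: [0.6009, -0.0423, 0.2383]
tcp_rot: [-0.399, -3.113, 0.0]
wrist_force: [1.1, -0.2, -0.6]
width: 0.129
grip_force: 60.6
```

Request:
move_arm(series=[0.5,-2.7,4.45,0,0,0,0,0.5,0,0,6,0,0,-5.2,0.5,0,0,0,0,0,0,0.5,0,0,0,0,0,0,0.5,0,0,0,0,0,0])

```text
time: 39.75
tool_pos: [0.6395, -0.0082, 0.1828]
tcp_rot: [0.26, 3.127, 0.0]
wrist_force: [0.7, -0.2, -0.1]
width: 0.131
grip_force: 60.6
```

```bash
python3 - <<'E'
from h import *
c=cam('wrist');snap('wrist','w13.png');np.savez('w13.npz',K=c[0],r=c[1],t=c[2]);s=read_state();print(s['tool_pos'],s['tcp_rot'],go(.6207,-.0035,.16,170.7))
print(proj('wrist',[[.6207,-.0035,.0875]],c))
cv2.imwrite('pics/w13b.png',cv2.resize(cv2.imread('pics/w13.png')[130:310,160:400],(800,600),interpolation=cv2.INTER_CUBIC))
E
```

```text
[ 0.63960745 -0.00820993  0.18302073] [2.59769700e-01 3.12658952e+00 1.49504346e-04] (array([1.95, 0.16, 2.29]), np.float64(-0.2))
[[285.40195204 190.83431238]]
```

View pics/w13b.png

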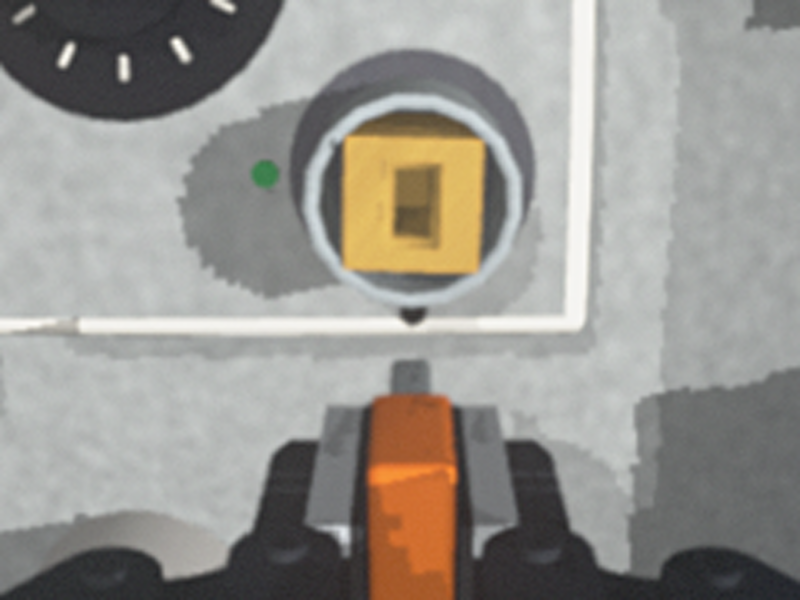

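In w13 the slot centre is at crop (415,204.5), turned about 1° clockwise, and the blade tip is at (410,360) with the bow's front-top edge at row 467. I cross-check the key-in-hand offset numerically.

```bash
python3 - <<'E'
from h import *
z=np.load('w13.npz');c=(z['K'],z['r'],z['t']);s=read_state();M=R.from_rotvec(s['tcp_rot']).as_matrix();p=np.array(s['tool_pos'])
def P(kx,lx,lz): return proj('wrist',[p+M@[lx+kx,0,0.0154-lz]],c)[0].round(1)
for kx in (-.002,-.001,0,.001): print(kx,'blade tip',P(kx,.007,-.028),'bow edge',P(kx,.014,.030),'shoulder->bow', P(kx,.014,.004))
print('obs tip',(283,130+360*.3),'bow edge',(283.6,130+467*.3))
o,d=ray('wrist',(160+415*.3,130+204.5*.3),c);S=o+d*(.0875-o[2])/d[2];print('slot',S,(M.T@(S-p)*100).round(2))
E
```

```text
-0.002 blade tip [283.4 235.8] bow edge [283.6 270.2] shoulder->bow [283.5 245.8]
-0.001 blade tip [283.4 234.2] bow edge [283.6 268. ] shoulder->bow [283.5 243.9]
0 blade tip [283.4 232.5] bow edge [283.6 265.8] shoulder->bow [283.5 242. ]
0.001 blade tip [283.4 230.9] bow edge [283.6 263.6] shoulder->bow [283.5 240.1]
obs tip (283, 238.0) bow edge (283.6, 270.1)
slot [ 0.62097074 -0.00420597  0.0875    ] [1.94 0.08 9.54]
```

Request:
move_arm(series=[0.5,0,0,0,0,0,1,0.5,2.12,0.09,1,0,0,0,0.5,0,0,3,0,0,0,0.5,0,0,0,0,0,0,0.5,0,0,0,0,0,0])

```text
time: 40.42
tool_pos: [0.6184, -0.003, 0.1415]
tcp_rot: [0.286, 3.127, 0.0]
wrist_force: [-0.5, -0.4, -0.8]
width: 0.126
grip_force: 60.6
```

Request:
move_arm(series=[0.5,0,0,0,0,0,0,0.5,0,0,0,0,0,0])

```text
time: 40.67
tool_pos: [0.6185, -0.0029, 0.1414]
tcp_rot: [0.285, 3.127, 0.0]
wrist_force: [-0.1, -0.2, 0.0]
width: 0.125
grip_force: 60.6
```

```bash
python3 - <<'E'
from h import *
s=read_state();M=R.from_rotvec(s['tcp_rot']).as_matrix();p=np.array(s['tool_pos']);print(p,s['wrist_force'])
S=np.array([.62097,-.00421,.0875]);print((M.T@(S-p)*1000).round(2),'want x ~ -2, y 0; yaw err',go(0,0,0,169.7)[1])
E
```

```text
[ 0.61853004 -0.00288729  0.14143204] [-0.12840921 -0.18525659  0.0468868 ]
[-2.54 -0.87 53.94] want x ~ -2, y 0; yaw err -0.12
```

Request:
move_arm(series=[0.5,-0.03,-0.07,0.5,0,0,0,0.5,0,0,0.4,0,0,0,0.5,0,0,0.3,0,0,0,0.5,0,0,0.3,0,0,0,0.5,0,0,0.3,0,0,0])

```text
time: 41.3
tool_pos: [0.6177, -0.0035, 0.1219]
tcp_rot: [-0.285, -3.128, -0.0]
wrist_force: [0.0, 0.3, -0.1]
width: 0.127
grip_force: 60.6
```

Request:
move_arm(series=[0.5,0,0,0,0,0,0])

```text
time: 41.42
tool_pos: [0.6177, -0.0036, 0.1219]
tcp_rot: [-0.285, -3.128, 0.0]
wrist_force: [0.6, -0.6, -0.6]
width: 0.124
grip_force: 60.6
```

Request:
move_arm(series=[0.5,0,0,0.4,0,0,0,0.5,0,0,0.4,0,0,0,0.5,0,0,0.4,0,0,0,0.5,0,0,0.3,0,0,0,0.5,0,0,0.2,0,0,0])

```text
time: 42.05
tool_pos: [0.6179, -0.0036, 0.1051]
tcp_rot: [0.285, 3.129, -0.0]
wrist_force: [-0.4, -0.3, -0.7]
width: 0.127
grip_force: 60.7
```

Request:
move_arm(series=[0.5,0,0,0.2,0,0,0,0.5,0,0,0,0,0,0])

```text
time: 42.3
tool_pos: [0.6178, -0.0036, 0.1031]
tcp_rot: [-0.285, -3.129, -0.0]
wrist_force: [-0.4, -0.9, -0.9]
width: 0.126
grip_force: 60.6
```

Request:
move_arm(series=[0.5,0,0,0.12,0,0,0,0.5,0,0,0.08,0,0,0,0.5,0,0,0,0,0,0])

```text
time: 42.68
tool_pos: [0.618, -0.0036, 0.1025]
tcp_rot: [0.285, 3.128, 0.0]
wrist_force: [-1.6, 0.4, 5.9]
width: 0.125
grip_force: 61.6
```

```bash
python3 - <<'E'
from h import *
s=read_state();print(s['tool_pos'],s['wrist_force'],s['torque'],s['q'][5])
E
```

```text
[ 0.61797245 -0.00357031  0.10250786] [-1.6246218   0.36593623  5.86051089] [0.02361778 0.41919621 0.00523696] -1.435144683641098
```

Request:
move_arm(series=[0.5,0,0.04,0,0,0,10,0.5,0,0.04,0,0,0,10,0.5,0,0.04,0,0,0,10,0.5,0,0.04,0,0,0,10,0.5,0,0.04,0,0,0,10])

```text
time: 43.3
tool_pos: [0.6198, -0.0017, 0.1025]
tcp_rot: [1.587, 2.709, 0.002]
wrist_force: [1.0, 0.4, 3.8]
width: 0.126
grip_force: 61.2
```

```bash
python3 - <<'E'
from h import *
s=read_state();print(s['tool_pos'],s['wrist_force'],s['torque'],s['q'][5],go(0,0,0,169.8-101)[1])
E
```

```text
[ 0.61976976 -0.00173125  0.10252115] [1.02224    0.43348401 3.77776196] [ 0.1493267  -0.06184095  0.04086194] -0.5540744860625887 50.46
```

Forces are low and the cylinder turns freely. I continue to the stop.

Request:
move_arm(series=[0.5,0,0.04,0,0,0,10,0.5,0,0.04,0,0,0,10,0.5,0,0.04,0,0,0,10,0.5,0,0.04,0,0,0,10,0.5,0,0.03,0,0,0,7])

```text
time: 43.92
tool_pos: [0.6226, -0.0014, 0.1025]
tcp_rot: [2.534, 1.853, 0.006]
wrist_force: [3.4, 1.1, 1.2]
width: 0.129
grip_force: 60.9
```

Request:
move_arm(series=[0.5,0,0,0,0,0,4,0.5,0,0,0,0,0,0,0.5,0,0,0,0,0,0])

```text
time: 44.3
tool_pos: [0.6227, -0.0016, 0.1025]
tcp_rot: [2.591, 1.771, 0.006]
wrist_force: [5.2, 0.3, 2.2]
width: 0.128
grip_force: 61.3
```

```bash
python3 - <<'E'
from h import *
s=read_state();print(s['tool_pos'],s['wrist_force'],s['torque'],s['q'][5],go(0,0,0,169.8)[1])
E
```

```text
[ 0.62268248 -0.00159077  0.10253064] [5.24840736 0.28358124 2.18982703] [ 0.01683209 -1.02351918  0.51165481] 0.329463936839838 -101.11
```

Request:
move_arm(series=[0.5,0,0,0,0,0,-5,0.5,0,0,0,0,0,0,0.5,0,0,-0.8,0,0,0,0.5,0,0,-1,0,0,0,0.5,0,0,-1,0,0,0])

```text
time: 44.92
tool_pos: [0.6216, -0.002, 0.1284]
tcp_rot: [2.516, 1.878, 0.002]
wrist_force: [7.9, -1.9, -4.9]
width: 0.124
grip_force: 60.0
```

Request:
move_arm(series=[0.5,0,0,-2,0,0,0,0.5,0,0,-4,0,0,0,0.5,0,0,-5,0,0,0,0.5,0,0,0,0,0,0,0.5,0,0,0,0,0,0])

```text
time: 45.55
tool_pos: [0.6193, -0.0015, 0.2387]
tcp_rot: [-2.515, -1.88, 0.003]
wrist_force: [-0.2, -0.2, -1.1]
width: 0.127
grip_force: 60.8
```

```bash
python3 - <<'E'
from h import *
c=cam('wrist');im=snap('wrist','w14.png');np.savez('w14.npz',K=c[0],r=c[1],t=c[2]);s=read_state();print(s['tool_pos'],s['width'],s['grip_force'],s['wrist_force'])
p=proj('wrist',[[.6210,-.0042,.0875]],c)[0];print('switch px',p)
h=cv2.cvtColor(im,cv2.COLOR_RGB2HSV);m=cv2.inRange(h,(15,100,110),(30,255,255))
n,l,st,ce=cv2.connectedComponentsWithStats(m);i=1+np.argmax(st[1:,4]);print(st[i],ce[i])
x,y,w,hh=st[i][:4];g=h[y:y+hh,x:x+w,2]
for r in range(0,hh,3): print(' '.join('%3d'%v for v in g[r,::3]))
sc=snap('scene','s14.png');hs=cv2.cvtColor(sc,cv2.COLOR_RGB2GRAY)
# cup: compare with predicted rim
t=np.linspace(0,2*np.pi,24,endpoint=False);ring=np.c_[.4241+.041*np.cos(t),.2219+.041*np.sin(t),np.full(24,.062)]
q=proj('scene',ring);print('cup ring px',q.mean(0),q.min(0),q.max(0))
a=cv2.imread('pics/scene0.png',0).astype(int);d=np.abs(a-cv2.imread('pics/s14.png',0).astype(int));x0,y0=q.min(0).astype(int)-20;x1,y1=q.max(0).astype(int)+25;print('cup diff',d[y0:y1,x0:x1].mean(),d[y0:y1,x0:x1].max())
E
```

```text
[ 0.61887151 -0.00148508  0.23759338] 0.12942564412988258 60.793561935424805 [ 0.54455361 -0.30455929 -0.34489609]
switch px [286.89554376 199.07617527]
[ 269  181   36   37 1094] [286.91681901 198.61882998]
187 162  99  86  87  87 112 116 114 128 124 164
163 110 135 155 168 182 194 204 203 203 206 136
175 203 205 199 200 204 208 205 203 199 201 159
163 201 203 196 177 174 154 163 189 201 203 171
130 203 197 197 124 113 114 124 188 201 202 190
 99 204 200 194 145 115 116 121 182 203 199 198
 80 200 200 206 157 103 108 107 181 203 201 198
 80 198 201 209 175  90  93  90 184 201 198 199
 79 193 208 206 187  97 148 146 187 199 200 202
 80 178 207 203 198 157 181 204 198 198 199 199
104 166 206 202 202 200 201 199 200 198 197 196
176 142 204 205 201 202 204 202 190 181 170 143
170 176 185 141 118  98  84  74  72  77 134 182
cup ring px [362.51296183 235.42415536] [348.09915233 224.33539938] [376.90965137 246.75260498]
cup diff 27.08566755264772 112
```

```bash
python3 - <<'E'
from h import *
snap('side','d14.png')
t=np.linspace(0,2*np.pi,36,endpoint=False)
for n,f0,f1 in (('scene','scene0.png','s14.png'),('side','side0.png','d14.png')):
    a=cv2.imread('pics/'+f0,0);b=cv2.imread('pics/'+f1,0)
    pts=np.vstack([np.c_[.4241+.041*np.cos(t),.2219+.041*np.sin(t),np.full(36,z)] for z in(0,.062)]);q=proj(n,pts)
    x0,y0=(q.min(0)-3).astype(int);x1,y1=(q.max(0)+4).astype(int);T=a[y0:y1,x0:x1]
    r=cv2.matchTemplate(b[y0-60:y1+60,x0-60:x1+60],T,cv2.TM_CCOEFF_NORMED);_,mx,_,loc=cv2.minMaxLoc(r)
    dx,dy=loc[0]-60,loc[1]-60;c0=proj(n,[[.4241,.2219,.062]])[0];print(n,mx,(dx,dy),onz(n,c0+[dx,dy],.062)[:2])
# switch angle from brass square
z=np.load('w14.npz');c=(z['K'],z['r'],z['t'])
im=cv2.imread('pics/w14.png')[:,:,::-1].copy();h=cv2.cvtColor(im,cv2.COLOR_RGB2HSV)
m=((h[...,0]>15)&(h[...,0]<30)&(h[...,2]<165)).astype(np.uint8);m[:, :276]=0;m[:,297:]=0;m[:188]=0;m[213:]=0
v,u=np.nonzero(m);P=np.array([onz('wrist',(a,b),.0875,c)[:2] for a,b in zip(u,v)]);C=P-P.mean(0);w,V=np.linalg.eigh(C.T@C);print(len(u),w,np.degrees(np.arctan2(V[1,1],V[0,1]))%180,P.mean(0),'tool yaw',go(0,0,0,0)[1])
cs,_=cv2.findContours(((h[...,0]>15)&(h[...,0]<30)&(h[...,1]>100)&(h[...,2]>180)).astype(np.uint8),cv2.RETR_EXTERNAL,cv2.CHAIN_APPROX_NONE);k=max(cs,key=cv2.contourArea)[:,0]
W=np.array([onz('wrist',p,.0875,c)[:2] for p in k],np.float32)*1000;print(cv2.minAreaRect(W))
E
```

```text
scene 0.6500362157821655 (-2, 6) [0.44501047 0.23187354]
side 0.8408365845680237 (3, -4) [0.44296395 0.22873065]
192 [0.00162544 0.00412177] 77.96310969845015 [ 0.6206015  -0.00343329] tool yaw 73.57
((620.7886962890625, -4.844974517822266), (29.684011459350586, 28.87076759338379), 80.90312957763672)
```

Switch slot now at 80.9° against 169.9° before, so it turned a full quarter and is on. The cup was knocked to about (0.444, 0.230). I move the camera over it and measure.

Request:
move_arm(series=[0.5,2,-4.65,0,0,0,0,0.5,2,-4.65,0,0,0,0,0.5,2,-4.65,0,0,0,0,0.5,2,-4.65,0,0,0,0,0.5,2,-4.65,0,0,0,0])

```text
time: 46.32
tool_pos: [0.4235, 0.1606, 0.2376]
tcp_rot: [-2.515, -1.88, 0.005]
wrist_force: [0.9, 0.0, -0.6]
width: 0.123
grip_force: 60.8
```

Request:
move_arm(series=[0.5,0,0,0,0,0,0,0.5,0,0,0,0,0,0,0.5,0,0,0,0,0,0])

```text
time: 46.7
tool_pos: [0.4265, 0.1594, 0.2388]
tcp_rot: [2.517, 1.88, -0.001]
wrist_force: [0.2, -0.4, 0.7]
width: 0.125
grip_force: 60.8
```

```bash
cat > cup.py <<'E'
from h import *
import sys
c=cam('wrist');im=snap('wrist',sys.argv[1]+'.png');s=read_state();print(s['tool_pos'],s['width'])
g=cv2.GaussianBlur(cv2.cvtColor(im,cv2.COLOR_RGB2GRAY),(0,0),1).astype(float)
gx,gy=cv2.Sobel(g,6,1,0),cv2.Sobel(g,6,0,1);G=np.minimum(np.hypot(gx,gy),200)
t=np.linspace(0,2*np.pi,90,endpoint=False)
def score(x,y,r=.041):
    q=proj('wrist',np.c_[x+r*np.cos(t),y+r*np.sin(t),np.full(90,.062)],c)
    ok=(q[:,0]>1)&(q[:,0]<558)&(q[:,1]>1)&(q[:,1]<418)
    return cv2.remap(G.astype(np.float32),q[:,0].astype(np.float32),q[:,1].astype(np.float32),1)[ok].mean()
xs=np.arange(.39,.50,.001);ys=np.arange(.17,.29,.001)
A=np.array([[score(x,y) for y in ys] for x in xs]);i=np.unravel_index(A.argmax(),A.shape)
print('best',xs[i[0]],ys[i[1]],A.max(),'median',np.median(A),'2nd away',max(A[a,b] for a in range(0,len(xs),2) for b in range(0,len(ys),2) if abs(a-i[0])+abs(b-i[1])>14))
x,y=xs[i[0]],ys[i[1]];print(go(x,y,.15,73.6))
E
python3 cup.py w15
```

```text
[0.42656294 0.15937423 0.23895028] 0.1294260656857295
best 0.44500000000000006 0.23400000000000007 146.74991 median 30.570389 2nd away 57.32224
(array([ 7.68, -0.33,  8.89]), np.float64(-0.1))
```

Request:
move_arm(series=[0.5,4,-0.16,0,0,0,0,0.5,3.8,-0.17,0,0,0,0,0.5,0,0,6,0,0,0,0.5,0,0,5,0,0,0,0.5,0,0,0,0,0,0])

```text
time: 47.38
tool_pos: [0.4415, 0.2335, 0.1246]
tcp_rot: [-2.515, -1.879, 0.017]
wrist_force: [0.1, -0.6, 0.3]
width: 0.127
grip_force: 60.8
```

Request:
move_arm(series=[0.5,0,0,0,0,0,0,0.5,0,0,0,0,0,0])

```text
time: 47.62
tool_pos: [0.4471, 0.2365, 0.1322]
tcp_rot: [2.516, 1.88, 0.008]
wrist_force: [-0.3, -0.5, -0.2]
width: 0.122
grip_force: 60.8
```

```bash
python3 cup.py w16
```

```text
[0.44683877 0.23653539 0.13203299] 0.12708888509083013
best 0.44500000000000006 0.23300000000000007 116.271866 median 31.076263 2nd away 61.887592
(array([-0.39, -0.07, -1.8 ]), np.float64(-0.04))
```

Request:
move_arm(series=[0.5,-0.25,-0.05,2,0,0,0,0.5,0,0,2,0,0,0,0.5,0,0,2,0,0,0,0.5,0,0,1.2,0,0,0,0.5,0,0,0,0,0,0])

```text
time: 48.3
tool_pos: [0.4435, 0.2335, 0.0573]
tcp_rot: [-2.516, -1.881, 0.001]
wrist_force: [-0.7, -0.6, 0.2]
width: 0.126
grip_force: 60.8
```

Request:
move_arm(series=[0.5,0,0,0,0,0,0,0.5,0,0,0,0,0,0])

```text
time: 48.55
tool_pos: [0.4443, 0.234, 0.0582]
tcp_rot: [2.515, 1.881, 0.003]
wrist_force: [-0.4, 0.0, -0.6]
width: 0.128
grip_force: 60.8
```

```bash
python3 - <<'E'
from h import *
s=read_state();print(s['tool_pos'],s['wrist_force'],go(.445,.2335,.06))
E
```

```text
[0.44434538 0.23396491 0.05823998] [-3.97809497e-01  7.85613567e-05 -5.90960010e-01] (array([-0.03,  0.08, -0.18]), 0)
```

Centred with no contact. I release and rise.

Request:
move_arm(series=[2.6,0,0,0,0,0,0,2.6,0,0,0,0,0,0,2.6,0,0,-2,0,0,0,2.6,0,0,-3,0,0,0,2.6,0,0,-5,0,0,0])

```text
time: 49.18
tool_pos: [0.4419, 0.2328, 0.1564]
tcp_rot: [-2.515, -1.881, 0.007]
wrist_force: [1.3, 0.6, -0.3]
width: 0.301
grip_force: 0.0
```

Request:
move_arm(series=[2.6,0,0,-5,0,0,0,2.6,-4,0,-2,0,0,0,2.6,-4,0,0,0,0,0,2.6,0,0,0,0,0,0,2.6,0,0,0,0,0,0])

```text
time: 49.8
tool_pos: [0.421, 0.1571, 0.2272]
tcp_rot: [-2.516, -1.881, -0.001]
wrist_force: [-0.5, -0.3, -0.1]
width: 0.306
grip_force: 0.0
```

```bash
python3 cup.py w17; python3 - <<'E'
from h import *
im=cv2.imread('pics/w17.png')[:,:,::-1].copy();h=cv2.cvtColor(im,cv2.COLOR_RGB2HSV);m=cv2.inRange(h,(4,170,90),(16,255,255))
n,l,st,ce=cv2.connectedComponentsWithStats(m)
for i in range(1,n):
    if st[i,4]>25: print('orange',st[i],onz('wrist',ce[i],.04)[:2])
# dial & boards from scene: compare
o=snap('scene','s17.png');
hs=cv2.cvtColor(o,cv2.COLOR_RGB2HSV)
for nm,lo,hi in (('red',(0,150,80),(6,255,255)),('yel',(20,120,100),(32,255,255)),('blue',(105,120,90),(125,255,255)),('orange',(6,170,90),(16,255,255))):
    n,l,st,ce=cv2.connectedComponentsWithStats(cv2.inRange(hs,lo,hi))
    print(nm,[(tuple(int(v) for v in ce[i]),int(st[i,4])) for i in range(1,n) if st[i,4]>20])
print('expected board tops px',proj('scene',T2(DR,[[0,y,.11] for y in(-.16,-.115,-.07,-.025)])).round().tolist(), 'cup',proj('scene',[[.445,.234,.04]]).round())
print(read_state()['time'])
E
```

```text
[0.42106388 0.15733589 0.22710767] 0.3022775318013968
best 0.44500000000000006 0.23400000000000007 148.43263 median 32.47879 2nd away 59.728115
(array([8.03, 0.13, 7.71]), np.float64(-0.01))
orange [281  98  12  29 332] [0.44511308 0.22958784]
red [((211, 49), 55), ((212, 154), 270)]
yel [((218, 162), 329), ((86, 227), 264)]
blue [((196, 40), 52), ((226, 171), 317), ((516, 214), 411), ((263, 204), 53), ((263, 302), 2106)]
orange []
expected board tops px [[215.0, 155.0], [221.0, 162.0], [229.0, 170.0], [236.0, 178.0]] cup [[360. 246.]]
49.9
```

Request:
move_arm(series=[2.6,0,0,-2,0,0,0,2.6,0,0,0,0,0,0,2.6,0,0,0,0,0,0,2.6,0,0,0,0,0,0,2.6,0,0,0,0,0,0])

```text
time: 50.52
tool_pos: [0.4206, 0.1568, 0.2465]
tcp_rot: [-2.515, -1.881, 0.002]
wrist_force: [-0.3, 0.3, -0.3]
width: 0.303
grip_force: 0.0
```

```bash
python3 cup.py w18; python3 - <<'E'
from h import *
im=cv2.imread('pics/w18.png')[:,:,::-1].copy();h=cv2.cvtColor(im,cv2.COLOR_RGB2HSV);m=cv2.inRange(h,(4,170,90),(16,255,255))
n,l,st,ce=cv2.connectedComponentsWithStats(m)
for i in range(1,n):
    if st[i,4]>25: print('orange',st[i],onz('wrist',ce[i],.04)[:2])
print(finish_job())
E
```

```text
[0.42065599 0.1567745  0.24671345] 0.30340917005475254
best 0.44500000000000006 0.23400000000000007 148.23264 median 32.982697 2nd away 60.035027
(array([8.1 , 0.16, 9.67]), np.float64(-0.02))
orange [280  99  12  27 284] [0.44398502 0.23000023]
the job is handed in; nothing more can be done
None
```

The job is handed in at about 51 s of the 210 s, with no verdict returned: by my checks all four boards stand in the dryer, the timer is on the red mark, the switch was turned on and the key withdrawn, and the key is inside the upright cup.

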